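Pack the staining kit into its carrier tray

TASK

Pack the staining kit for carrying: put the blue tube rack, the big red-capped bottle, the small brown bottle and the blue-capped bottle that has tipped over into the teal carrier tray, all standing upright flat on its floor (they only just fit together). Keep the standing bottles upright, set everything down gently, and leave the other things on the bench, including the second blue-capped bottle that stands further back, where they are.

Things in the scene. Friction and masses are not known exactly. Their poses are not given: they have to be found in the camera images.
- tray: teal open plastic carrier tray, fixed on the bench. Inside 160 (x) x 116 (y) mm at its floor; 4 mm walls lean out a little, to 166 x 122 mm at the top. Inner floor 4 mm and rim 38 mm above the bench. The rim turns out by 7 mm, at the two x ends by an 18 mm carrying lip. No dividers. Origin at the centre of its underside, x along its length.
- tube_rack: blue open rack for tubes, empty, 54 (x) x 107 (y) x 52 (z) mm; solid end plates at y = +-52, thin bars at 22-26 and 46-50 mm height along its sides x = +-25, which can be gripped across the 54 mm. Origin at the centre of its underside, z up through it.
- bottle_red: big white reagent bottle with a red cap: body 64 mm diameter up to 126 mm, cap 38 mm diameter from 126 to 148 mm. Standing. Origin at the centre of its underside, z up through it.
- bottle_brown: small brown reagent bottle with a white cap: body 40 mm diameter up to 58 mm, cap 24 mm diameter from 58 to 80 mm. Standing. Origin at the centre of its underside, z up through it.
- bottle_blue: white reagent bottle with a blue cap, tipped over, lying on its side: body 56 mm diameter up to 88 mm, cap 34 mm diameter from 88 to 110 mm. Origin at the centre of its base, z along its axis towards the cap (level while it lies).
- bottle_spare: second white bottle with a blue cap, the same size as bottle_blue, standing at the back right. Origin at the centre of its underside, z up through it. A bystander: stays where it is.
- mug: white mug, 78 x 110 x 97 mm high, handle towards -y. Origin on its underside. A bystander: stays where it is.
- slide_box: dark blue box of slides lying flat, shut, 71 x 98 x 33 mm. Origin at the centre of its underside, z up through it. A bystander: stays where it is.
- label_roll: roll of labels lying flat, 62 mm diameter, 31 mm high. Origin at the centre of its underside, z up through it. A bystander: stays where it is.
- petri_dish: covered petri dish, 58 mm diameter, 14 mm high. Origin at the centre of its underside, z up through it. A bystander: stays where it is.
- lab_timer: white timer lying flat, 58 x 66 x 19 mm. Origin at the centre of its underside, z up through it. A bystander: stays where it is.

How it is judged:
At the end, for the whole second after the job is handed in: tube rack and the three kit bottles are all inside the tray, each with its base within 4 mm of the tray's inner floor, upright within 0.08 rad (4.6 degrees), and at rest (x of bottle_red in the frame of tray between -0.07 and 0.07 m and y of bottle_red in the frame of tray between -0.05 and 0.05 m and z of bottle_red in the frame of tray between -0.002 and 0.008 m and angle between each of bottle_red, bottle_blue, bottle_brown, tube_rack's own z axis and vertical below 0.08 rad and linear speed of each of bottle_red, bottle_blue, bottle_brown, tube_rack below 0.05 m/s and x of bottle_blue in the frame of tray between -0.07 and 0.07 m and y of bottle_blue in the frame of tray between -0.05 and 0.05 m and z of bottle_blue in the frame of tray between -0.002 and 0.008 m and x of bottle_brown in the frame of tray between -0.07 and 0.07 m and y of bottle_brown in the frame of tray between -0.05 and 0.05 m and z of bottle_brown in the frame of tray between -0.002 and 0.008 m and x of tube_rack in the frame of tray between -0.07 and 0.07 m and y of tube_rack in the frame of tray between -0.05 and 0.05 m and z of tube_rack in the frame of tray between -0.002 and 0.008 m); the robot touches nothing.
It fails at once if a bystander (mug, slide box, label roll, petri dish, timer or the spare bottle) is moved more than 25 mm (distance of any of mug, slide_box, label_roll, petri_dish, lab_timer, bottle_spare from where it was at the start of the episode above 0.025 m).
It fails at once if one of the standing kit bottles (red cap, brown) is tipped over (angle between any of bottle_red, bottle_brown's own z axis and vertical above 0.7 rad).
It fails at once if a kit item is dropped or slammed into the tray (over 80 N) (contact force between any of bottle_red, bottle_blue, bottle_brown, tube_rack and tray above 80 N).
It also fails if it takes over 72 s, if anything falls off the work surface, if the arm or the gripper's body presses on something with over 40 N, if the wrist force passes 120 N, or if a joint passes its speed limit or range.

ROBOT

A 6-joint arm with a two-finger parallel gripper is mounted at the origin on a cart in front of the work surface, level with it; the furniture and walls round the work are solid. World frame = base frame: x ahead of the robot, y to its left, z up, the work surface at z = 0. Lengths are in m, angles in rad, forces in N, time in s.
With the tool pointing down it reaches from about 0.3 to 0.825 m from the base axis. Payload 5.4 kg.
Tool frame: the origin (TCP) lies at the very end of the fingers, on their centre line; the grasp point (between the pads) lies 19 mm behind it; z points along the fingers, y is the direction in which the jaws open and shut (so a half turn about z gives the same grasp; the last joint's range is limited). The gripper opens to 92 mm and grips with 3 to 60 N. Pads are 20 mm wide; open, the fingers measure 128 mm over their backs; the gripper's body (75 mm by 189 mm) begins 69 mm behind the grasp point.
Start: joints at [1.042, 0.158, 1.597, -0, 1.386, -0.21], TCP at [0.18, 0.546, 0.215] pointing down, gripper open.
Joint ranges: [-2.91, 2.91], [-0.94, 2.29], [0.18, 2.7], [-1.29, 4.43], [0.17, 2.64], [-3, 3]. Speed limits (rad/s): [2.57, 2.57, 3.14, 3.14, 3.14, 3.14].

INTERFACE

Orientations are given as a 3x3 rotation matrix whose columns are the frame's x, y, z axes.
In Python, from cell import robot gives the robot as it stands. The module is installed in compiled form; this text tells all that it offers.
- The arm moves only by the tool apply_moves, never from a script. Its argument "series" is a list of rows, each a list of 3 entries, a list of its own where there are three numbers: the shift along the world's x, y, z in m, then the turn, a rotation vector about the world's x, y, z in rad, then the opening, from -1 (shut) to 1 (fully open). A call has 1 to 5 rows; each row is the pose to reach, as a shift and turn from the pose commanded when the call began; what a row does not reach only later rows make up. A row lasts 1/10 s, in which the tool goes at most 50 mm and 8.59 degrees, less where a joint would pass 70% of its speed; a pose out of reach is approached as far as the arm can. A call with a gripper value outside its range is refused whole. The fingers move at their own pace and stop on an object; "force" is the grip in N (left out, the last holds). Time passes only in rows, so rows that repeat a pose let the fingers close. It gives the time, the measured TCP pose, the force and the opening at its end, in the units of the state.
- robot.get_obs(): the state, without advancing time (a new reading comes with each control period).
- robot.snapshot(name): name is "scene" or "top" or "wrist"; returns the picture (400x640x3 uint8, red, green, blue); there is no depth.
- robot.camera_info(name): a dict with "mtx" (3x3 intrinsics, pixels), "R" (3x3) and "t" (3): a world point X has camera coordinates R X + t; the wrist camera has in their place "T_tool_cam" (4x4, takes a point from camera to tool coordinates, whose origin is the TCP and whose axes are the flange's). Camera axes: x right, y down, z forward; pixel columns grow to the right and rows downward; lengths in m; the calibration is good to about 2 mm. The wrist camera is an equidistant fisheye: a pixel r from the principal point sees the ray r / f radians off the axis. A picture is of the moment at which its call begins: read the wrist's pose just before it. camera_info takes no time and is no camera call.
- robot.close_job(): hands the job in, once; it reports no verdict.
The state is a dict: "clock": time; "joint_positions": joint angles; "qvel": joint speeds; "tau": joint torques, N m; "tool_pos": TCP position; "orientation": TCP orientation; "ft_force": force on the tool from outside, world axes, zero at the start; "ft_torque": the same for the moment, N m; "gripper_width": finger opening in m.
Only numpy, scipy, OpenCV 4.12 (cv2) and the standard library are available. Lean on these libraries where they do the work, as an engineer would, in place of code of your own. Each camera call takes 0.05 s, during which the arm holds its last target.

## Working session

There is one attempt and no reset: what is moved stays moved. The work goes in short steps, Python scripts to look and compute and a tool call to move; the robot and the scene stay as the last step left them, time stands still between calls to the robot, and variables do not carry over. Pictures are saved under pics/ and viewed, and the job is handed in when it is done.

Besides the shell and the picture viewer there is one more tool, called after "Call:" as a command line: name --argument value ..., lists and objects as JSON in quotes. apply_moves: Moves the arm, as the interface text tells. Its arguments: {"type":"object","properties":{"series":{"type":"array"},"force":{"type":"number"}},"required":["series"]}

```bash
mkdir -p pics; python3 - <<'E'
from cell import robot
import cv2,numpy as np
np.set_printoptions(precision=4,suppress=True)
for n in ["scene","top","wrist"]:
    im=robot.snapshot(n); cv2.imwrite(f"pics/{n}0.png",im[:,:,::-1])
    print(n,robot.camera_info(n))
print(robot.get_obs())
E
```

```text
scene {'mtx': array([[413.2679,   0.    , 330.0029],
       [  0.    , 413.2679, 198.982 ],
       [  0.    ,   0.    ,   1.    ]]), 'R': array([[-0.1376, -0.9904,  0.014 ],
       [-0.8011,  0.103 , -0.5896],
       [ 0.5825, -0.0924, -0.8076]]), 't': array([0.0201, 0.5   , 0.7993])}
top {'mtx': array([[403.8771,   0.    , 319.2076],
       [  0.    , 403.8771, 193.2704],
       [  0.    ,   0.    ,   1.    ]]), 'R': array([[ 0.0186, -0.9996,  0.0203],
       [-0.9869, -0.0216, -0.1597],
       [ 0.1601, -0.0171, -0.987 ]]), 't': array([-0.0822,  0.5714,  1.0083])}
wrist {'mtx': array([[309.7069,   0.    , 322.7242],
       [  0.    , 309.7069, 195.729 ],
       [  0.    ,   0.    ,   1.    ]]), 'T_tool_cam': array([[-0.0011, -0.9674, -0.2532,  0.0714],
       [ 1.    , -0.001 , -0.0003,  0.    ],
       [-0.    , -0.2532,  0.9674, -0.1693],
       [ 0.    ,  0.    ,  0.    ,  1.    ]])}
{'clock': 0.15, 'joint_positions': array([ 1.0419,  0.1589,  1.5979,  0.    ,  1.3862, -0.2101]), 'qvel': array([ 0.0003, -0.0024, -0.0024,  0.001 ,  0.001 ,  0.0006]), 'tau': array([  0.0007, -38.5924, -32.243 ,   0.0703,   0.0353,  -0.0001]), 'tool_pos': array([0.18  , 0.5456, 0.2139]), 'orientation': array([[-0.9496,  0.3134, -0.0007],
       [ 0.3134,  0.9496, -0.0012],
       [ 0.0003, -0.0014, -1.    ]]), 'ft_force': array([ 0.1418, -0.4192, -0.3427]), 'ft_torque': array([-0.0217,  0.0096, -0.0593]), 'gripper_width': 0.09183501955477054}
```

View pics/scene0.png

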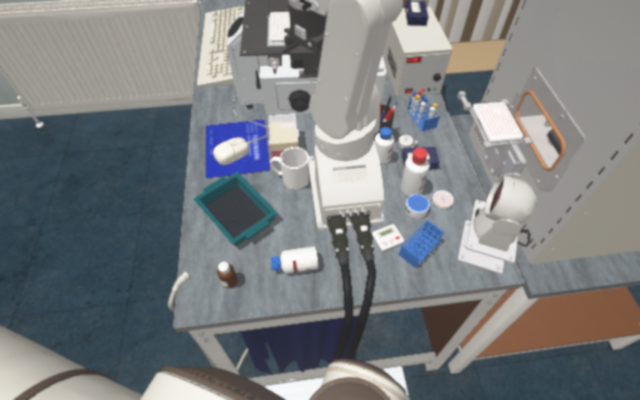

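View pics/top0.png

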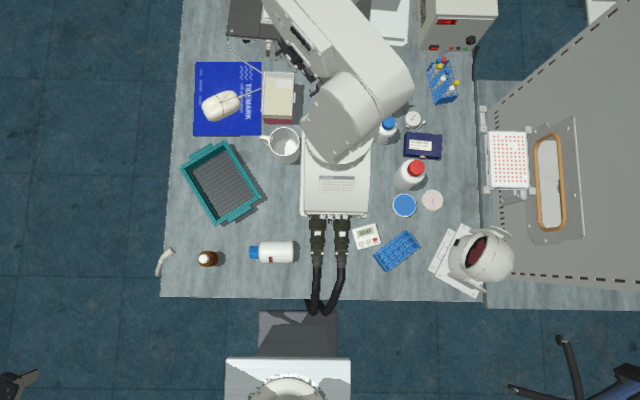

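View pics/wrist0.png

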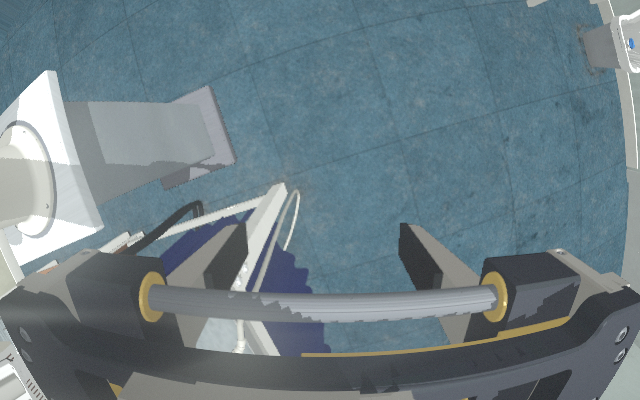

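The top view shows the tray at (221,182), brown bottle at (207,258), lying blue bottle at (272,252), rack at (397,251) and red bottle at (410,173). A tall fixed device at (336,180) stands between the two sides. Next I'll measure positions.

```bash
cat > h.py <<'E'
import numpy as np,cv2
np.set_printoptions(precision=4,suppress=True)
def ray(ci,u,v):
    K=np.array(ci['mtx']);R=np.array(ci['R']);t=np.array(ci['t'])
    d=R.T@np.linalg.inv(K)@np.array([u,v,1.]); return -R.T@t,d
def pt(ci,u,v,z):
    c,d=ray(ci,u,v); return c+d*(z-c[2])/d[2]
def proj(ci,X):
    K=np.array(ci['mtx']);p=K@(np.array(ci['R'])@np.asarray(X,float)+ci['t']);return p[:2]/p[2]
E
python3 - <<'E'
from cell import robot
from h import *
ci=robot.camera_info("top"); im=cv2.imread("pics/top0.png"); hsv=cv2.cvtColor(im,cv2.COLOR_BGR2HSV)
print("cam",ray(ci,0,0)[0], ray(robot.camera_info("scene"),0,0)[0])
def comp(name,lo,hi,box,z):
    m=cv2.inRange(hsv,np.array(lo),np.array(hi)); k=np.zeros_like(m);x0,y0,x1,y1=box;k[y0:y1,x0:x1]=m[y0:y1,x0:x1]
    cs,_=cv2.findContours(k,cv2.RETR_EXTERNAL,cv2.CHAIN_APPROX_NONE);c=max(cs,key=cv2.contourArea)
    r=cv2.minAreaRect(c);b=cv2.boxPoints(r)
    print(name,cv2.contourArea(c),r[0],r[1],r[2],'world',pt(ci,*r[0],z)[:2]); print([pt(ci,*p,z)[:2].round(4).tolist() for p in b])
    return c
comp("tray",(82,90,40),(98,255,255),(170,130,270,235),.038)
comp("brown",(0,80,30),(20,255,200),(190,240,225,275),.058)
comp("bluecap",(100,120,80),(125,255,255),(240,235,265,270),.028)
comp("rack",(100,100,40),(125,255,255),(368,225,425,275),.052)
comp("redcap",(0,120,80),(8,255,255),(395,150,430,190),.148)
comp("label",(100,100,80),(125,255,255),(385,190,420,220),.031)
comp("sparecap",(100,120,80),(125,255,255),(375,112,400,135),.11)
for n,p,z in [("devBL",(302,215),0),("devBR",(366,215),0),("petri",(432,200),.014),("timer",(366,236),.019),("mug",(284,145),.097),("slide",(423,145),.033)]: print(n,pt(ci,*p,z)[:2])
big=cv2.resize(im[100:300,160:480],(0,0),fx=2.5,fy=2.5,interpolation=cv2.INTER_CUBIC);cv2.imwrite("pics/topz.png",big)
sc=cv2.imread("pics/scene0.png");cv2.imwrite("pics/scz.png",cv2.resize(sc[60:300,180:460],(0,0),fx=2.5,fy=2.5,interpolation=cv2.INTER_CUBIC))
E
```

```text
cam [ 0.4041 -0.0526  1.0881] [-0.0622  0.0423  0.94  ]
tray 3941.0 (220.0686492919922, 182.11158752441406) (77.9594955444336, 55.5543327331543) 58.392494201660156 world [0.5984 0.1908]
[[0.6459, 0.3098], [0.7289, 0.1897], [0.5514, 0.0731], [0.4728, 0.1919]]
brown 117.5 (208.0, 258.5) (15.0, 18.0) 90.0 world [0.3996 0.2051]
[[0.4177, 0.2287], [0.4186, 0.1837], [0.3815, 0.1815], [0.3807, 0.2262]]
bluecap 91.0 (253.0, 252.0) (12.0, 8.0) 90.0 world [0.4182 0.0977]
[[0.4334, 0.1087], [0.4338, 0.088], [0.403, 0.0867], [0.4027, 0.1073]]
rack 941.0 (396.1040954589844, 250.53533935546875) (23.04706573486328, 43.65528869628906) 52.43141174316406 world [ 0.4284 -0.2694]
[[0.4167, -0.2071], [0.4862, -0.2966], [0.4402, -0.332], [0.3718, -0.2426]]
redcap 183.5 (415.25006103515625, 167.75001525878906) (14.142135620117188, 16.26345443725586) 45.0 world [ 0.6235 -0.2976]
[[0.621, -0.2718], [0.65, -0.3], [0.6259, -0.3236], [0.5972, -0.2953]]
label 320.0 (404.5, 204.0) (21.0, 20.0) 0.0 world [ 0.5516 -0.2976]
[[0.5244, -0.2693], [0.5779, -0.2699], [0.5791, -0.3261], [0.5256, -0.325]]
sparecap 109.0 (388.50006103515625, 123.0) (10.60660171508789, 13.435027122497559) 45.0 world [ 0.7469 -0.2417]
[[0.7437, -0.2201], [0.7695, -0.2444], [0.7501, -0.2634], [0.7244, -0.239]]
devBL [ 0.52  -0.026]
devBR [ 0.5236 -0.1994]
petri [ 0.5665 -0.3763]
timer [ 0.4658 -0.1968]
mug [0.6866 0.0217]
slide [ 0.714 -0.35 ]
```

View pics/topz.png

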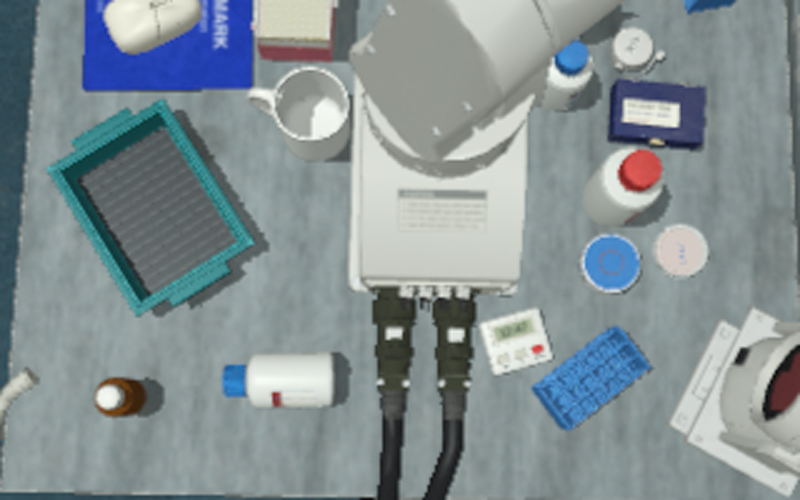

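View pics/scz.png

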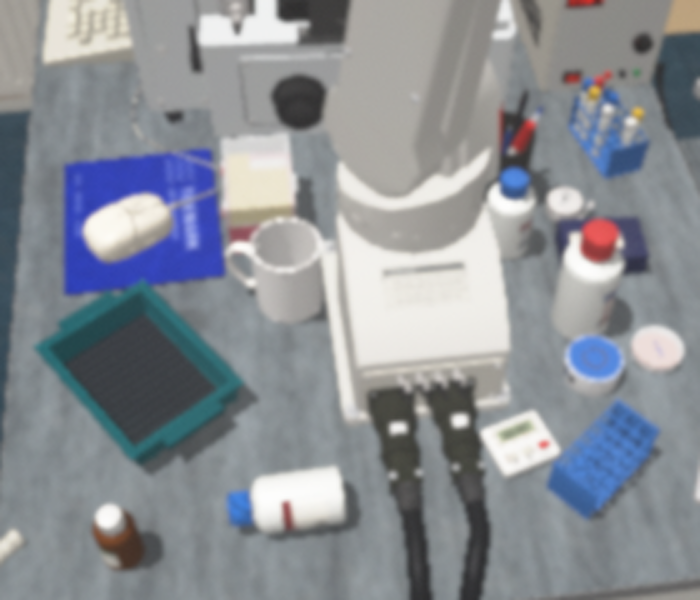

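```bash
python3 - <<'E'
from cell import robot
from h import *
t=robot.camera_info("top");s=robot.camera_info("scene")
print("top (412,95)",[pt(t,412,95,z).round(3).tolist() for z in (.2,.3,.4,.5,.6)])
for p in [(393,2),(380,60),(375,120),(384,200)]:
    print("scene",p,[pt(s,*p,z).round(3).tolist() for z in (0,.1,.2,.3,.4,.5,.6)])
def tri(a,b):
    c1,d1=ray(t,*a);c2,d2=ray(s,*b);A=np.stack([d1,-d2],1);k=np.linalg.lstsq(A,c2-c1,rcond=None)[0]
    p=c1+k[0]*d1;q=c2+k[1]*d2;return (p+q)/2,np.linalg.norm(p-q)
z=lambda u,v:(160+u/2.5,100+v/2.5); w=lambda u,v:(180+u/2.5,60+v/2.5)
print("dev top front R corner",tri(z(521,280),w(500,352)))
print("dev top front L",tri(z(360,280),w(358,362)))
print("label TR",tri(z(486,192),w(475,268)))
for n,a,b in [("redcap",z(641,170),w(600,240)),("browncap",z(110,397),w(110,520)),("sparecap",z(572,57),w(515,182)),("mugrim",z(312,104),w(287,248)),("roll",z(610,262),w(595,358)),("petri",z(682,250),w(658,347))]: print(n,*tri(a,b))
for n,a,h in [("bluecap tip",z(224,380),.028),("blue base",z(334,378),.028)]: print(n,pt(t,*a,h))
E
```

```text
top (412,95) [[0.785, -0.28, 0.2], [0.742, -0.254, 0.3], [0.699, -0.229, 0.4], [0.656, -0.203, 0.5], [0.613, -0.177, 0.6]]
scene (393, 2) [[1.629, -0.482, 0.0], [1.449, -0.426, 0.1], [1.269, -0.37, 0.2], [1.089, -0.315, 0.3], [0.909, -0.259, 0.4], [0.729, -0.203, 0.5], [0.549, -0.147, 0.6]]
scene (380, 60) [[1.23, -0.34, 0.0], [1.093, -0.299, 0.1], [0.955, -0.258, 0.2], [0.818, -0.218, 0.3], [0.68, -0.177, 0.4], [0.543, -0.136, 0.5], [0.405, -0.096, 0.6]]
scene (375, 120) [[0.915, -0.256, 0.0], [0.811, -0.224, 0.1], [0.707, -0.192, 0.2], [0.603, -0.161, 0.3], [0.499, -0.129, 0.4], [0.395, -0.097, 0.5], [0.291, -0.066, 0.6]]
scene (384, 200) [[0.593, -0.216, 0.0], [0.523, -0.188, 0.1], [0.453, -0.161, 0.2], [0.384, -0.133, 0.3], [0.314, -0.106, 0.4], [0.244, -0.078, 0.5], [0.175, -0.051, 0.6]]
dev top front R corner (array([ 0.5216, -0.185 ,  0.0994]), np.float64(0.014088295165459917))
dev top front L (array([ 0.5148, -0.0332,  0.1188]), np.float64(0.0006761360282771745))
label TR (array([ 0.5973, -0.1572,  0.1457]), np.float64(0.010709503052277941))
redcap [ 0.6259 -0.3032  0.1357] 0.0009007033435216656
browncap [0.3988 0.2119 0.0732] 0.00162914065277739
sparecap [ 0.7486 -0.2428  0.1067] 0.000585971681563189
mugrim [0.6983 0.0213 0.0878] 0.0013225314378876672
roll [ 0.5495 -0.2967  0.0302] 0.0005504822420859606
petri [ 0.5669 -0.3782  0.0126] 0.0013456194716623558
bluecap tip [0.418  0.1065 0.028 ]
blue base [ 0.4222 -0.0073  0.028 ]
```

Call:
apply_moves --series '[[[0.02, -0.04, 0.01], [0, 0, -0.1], 1], [[0.035, -0.085, 0.02], [0, 0, -0.2], 1], [[0.05, -0.13, 0.03], [0, 0, -0.3], 1], [[0.07, -0.175, 0.04], [0, 0, -0.4], 1], [[0.085, -0.22, 0.05], [0, 0, -0.5], 1]]'

```text
clock: 0.65
tool_pos: [0.2655, 0.3242, 0.2647]
orientation: [[-0.681, 0.733, 0.0], [0.733, 0.681, -0.0], [-0.0, -0.0, -1.0]]
ft_force: [2.1, 0.2, 1.6]
gripper_width: 0.092
```

Call:
apply_moves --series '[[[0.08, -0.6, 0.0], [0, 0, -0.09], 1], [[0.08, -0.6, 0.0], [0, 0, -0.09], 1], [[0.08, -0.6, 0.0], [0, 0, -0.09], 1], [[0.08, -0.6, 0.0], [0, 0, -0.09], 1], [[0.08, -0.6, 0.0], [0, 0, -0.09], 1]]'

```text
clock: 1.15
tool_pos: [0.2979, 0.0766, 0.2645]
orientation: [[-0.615, 0.788, 0.001], [0.788, 0.615, -0.0], [-0.001, 0.001, -1.0]]
ft_force: [1.8, -0.1, -0.3]
gripper_width: 0.0917
```

Call:
apply_moves --series '[[[0.13, -0.345, -0.05], [0, 0, 0], 1], [[0.13, -0.345, -0.05], [0, 0, 0], 1], [[0.13, -0.345, -0.05], [0, 0, 0], 1], [[0.13, -0.345, -0.05], [0, 0, 0], 1], [[0.13, -0.345, -0.05], [0, 0, 0], 1]]'

```text
clock: 1.65
tool_pos: [0.3858, -0.1559, 0.2306]
orientation: [[-0.614, 0.789, 0.0], [0.789, 0.614, -0.0], [-0.0, 0.0, -1.0]]
ft_force: [1.2, -0.1, 0.8]
gripper_width: 0.0919
```

Call:
apply_moves --series '[[[0.045, -0.119, -0.017], [0, 0, 0], 1], [[0.045, -0.119, -0.017], [0, 0, 0], 1], [[0.045, -0.119, -0.017], [0, 0, 0], 1]]'

```text
clock: 1.95
tool_pos: [0.4307, -0.2756, 0.2127]
orientation: [[-0.613, 0.79, -0.001], [0.79, 0.613, 0.001], [0.001, -0.0, -1.0]]
ft_force: [-0.7, 0.3, 0.9]
gripper_width: 0.092
```

```bash
cat >> h.py <<'E'
def wray(ci,o,u,v):
    K=np.array(ci['mtx']);T=np.array(ci['T_tool_cam']);x=(u-K[0,2])/K[0,0];y=(v-K[1,2])/K[1,1]
    th=np.hypot(x,y);d=np.array([np.sin(th)*x/max(th,1e-9),np.sin(th)*y/max(th,1e-9),np.cos(th)])
    R=np.array(o['orientation']);return R@T[:3,3]+o['tool_pos'],R@T[:3,:3]@d
def wpt(ci,o,u,v,z):
    c,d=wray(ci,o,u,v);return c+d*(z-c[2])/d[2]
def wproj(ci,o,X):
    K=np.array(ci['mtx']);T=np.array(ci['T_tool_cam']);p=np.array(o['orientation']).T@(np.array(X)-o['tool_pos'])
    p=T[:3,:3].T@(p-T[:3,3]);th=np.arctan2(np.hypot(p[0],p[1]),p[2]);r=np.hypot(p[0],p[1])
    return K[0,0]*th*p[0]/r+K[0,2],K[0,0]*th*p[1]/r+K[1,2]
def snapw(robot,name):
    o=robot.get_obs();im=robot.snapshot("wrist")[:,:,::-1].copy();cv2.imwrite(f"pics/{name}.png",im);return o,im,robot.camera_info("wrist")
E
python3 - <<'E'
from cell import robot
from h import *
o,im,ci=snapw(robot,"w1");print(o['tool_pos'],o['joint_positions'])
E
```

```text
[ 0.4307 -0.2756  0.2127] [-0.8057 -0.0056  1.7743 -0.0004  1.3739 -1.4654]
```

View pics/w1.png

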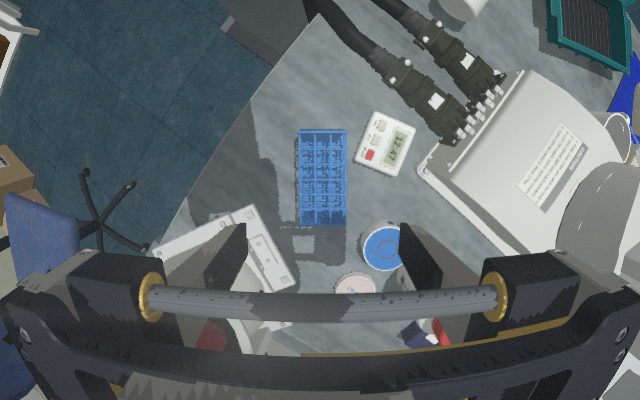

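The wrist view shows the rack upright in the image, its top at about (300–347, 129–226). I'll measure it with a colour mask.

```bash
python3 - <<'E'
from cell import robot
from h import *
im=cv2.imread("pics/w1.png");o=robot.get_obs();ci=robot.camera_info("wrist")
cv2.imwrite("pics/w1z.png",cv2.resize(im[110:250,260:400],(0,0),fx=4,fy=4))
hsv=cv2.cvtColor(im,cv2.COLOR_BGR2HSV);m=cv2.inRange(hsv,(100,100,60),(118,255,255));k=0*m;k[110:240,280:352]=m[110:240,280:352]
cs,_=cv2.findContours(k,cv2.RETR_EXTERNAL,cv2.CHAIN_APPROX_NONE);c=max(cs,key=cv2.contourArea);print(cv2.boundingRect(c))
P=[(301,129),(347.5,129),(346.5,226),(301,226)]
Q=np.array([wpt(ci,o,*p,.052) for p in P]);print(Q,Q.mean(0))
for a,b in ((0,1),(1,2),(2,3),(3,0)):
    d=Q[b]-Q[a];print(np.linalg.norm(d),np.degrees(np.arctan2(d[1],d[0])))
E
```

```text
(298, 130, 50, 96)
[[ 0.377  -0.2462  0.052 ]
 [ 0.4159 -0.216   0.052 ]
 [ 0.4828 -0.3015  0.052 ]
 [ 0.442  -0.3331  0.052 ]] [ 0.4294 -0.2742  0.052 ]
0.04922630500627921 37.70861680574786
0.10853884205424974 -51.94148245890139
0.05162416072231068 -142.31941803551678
0.10852542828634956 126.79257979523439
```

View pics/w1z.png

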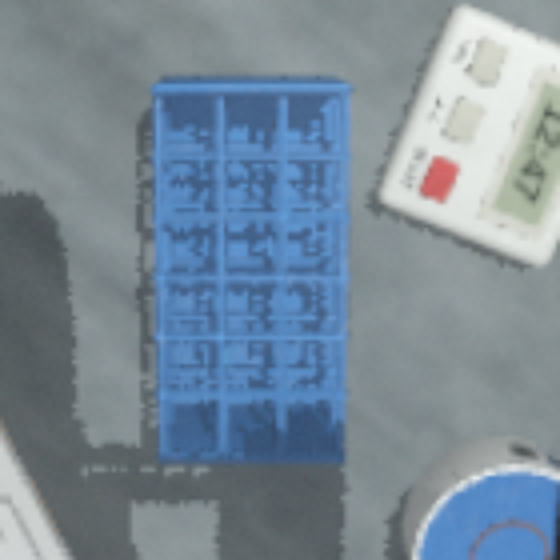

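Call:
apply_moves --series '[[[0.005, -0.006, -0.04], [0, 0, 0], 0.56], [[0.005, -0.006, -0.09], [0, 0, 0], 0.56], [[0.005, -0.006, -0.13], [0, 0, 0], 0.56], [[0.005, -0.006, -0.16], [0, 0, 0], 0.56], [[0.005, -0.006, -0.18], [0, 0, 0], 0.56]]' --force 20

```text
clock: 2.5
tool_pos: [0.4341, -0.2769, 0.0311]
orientation: [[-0.615, 0.789, -0.003], [0.789, 0.615, 0.003], [0.004, -0.0, -1.0]]
ft_force: [-0.1, -0.1, -0.2]
gripper_width: 0.0719
```

Call:
apply_moves --series '[[[0, 0, -0.012], [0, 0, 0], 0.56], [[0, 0, -0.012], [0, 0, 0], 0], [[0, 0, -0.012], [0, 0, 0], 0], [[0, 0, -0.012], [0, 0, 0], 0], [[0, 0, -0.012], [0, 0, 0], 0]]' --force 20

```text
clock: 3.0
tool_pos: [0.4364, -0.2793, 0.0233]
orientation: [[-0.615, 0.789, 0.002], [0.789, 0.615, -0.002], [-0.002, 0.0, -1.0]]
ft_force: [-0.3, -0.1, 1.7]
gripper_width: 0.0529
```

Call:
apply_moves --series '[[[0, 0, 0.02], [0, 0, 0], 0], [[0, 0, 0.06], [0, 0, 0], 0], [[0, 0, 0.1], [0, 0, 0], 0], [[-0.02, 0.03, 0.14], [0, 0, 0], 0], [[-0.04, 0.06, 0.17], [0, 0, 0], 0]]'

```text
clock: 3.5
tool_pos: [0.3961, -0.2194, 0.1944]
orientation: [[-0.614, 0.789, 0.002], [0.789, 0.614, -0.002], [-0.003, 0.0, -1.0]]
ft_force: [-0.0, 0.5, -0.8]
gripper_width: 0.0528
```

Call:
apply_moves --series '[[[-0.04, 0.25, 0.02], [0, 0, 0], 0], [[-0.04, 0.25, 0.02], [0, 0, 0], 0], [[-0.04, 0.25, 0.02], [0, 0, 0], 0], [[-0.04, 0.25, 0.02], [0, 0, 0], 0], [[-0.04, 0.25, 0.02], [0, 0, 0], 0]]'

```text
clock: 4.0
tool_pos: [0.356, 0.0286, 0.2121]
orientation: [[-0.614, 0.789, 0.002], [0.789, 0.614, -0.0], [-0.002, 0.002, -1.0]]
ft_force: [1.6, 0.2, -0.7]
gripper_width: 0.0527
```

Call:
apply_moves --series '[[[0.09, 0.2, 0.02], [0, 0, -0.06], 0], [[0.09, 0.2, 0.02], [0, 0, -0.06], 0], [[0.09, 0.2, 0.02], [0, 0, -0.06], 0], [[0.09, 0.2, 0.02], [0, 0, -0.06], 0], [[0.09, 0.2, 0.02], [0, 0, -0.06], 0]]'

```text
clock: 4.5
tool_pos: [0.4474, 0.2307, 0.2321]
orientation: [[-0.569, 0.822, 0.002], [0.822, 0.569, 0.001], [0.0, 0.002, -1.0]]
ft_force: [-0.3, -0.9, -1.3]
gripper_width: 0.0528
```

```bash
python3 - <<'E'
from cell import robot
from h import *
o,im,ci=snapw(robot,"w2");print(o['tool_pos'],o['joint_positions'],o['gripper_width'])
E
```

```text
[0.4474 0.2307 0.2321] [ 0.2349 -0.0437  1.7733  0.001   1.41   -0.3706] 0.05277986359865907
```

View pics/w2.png

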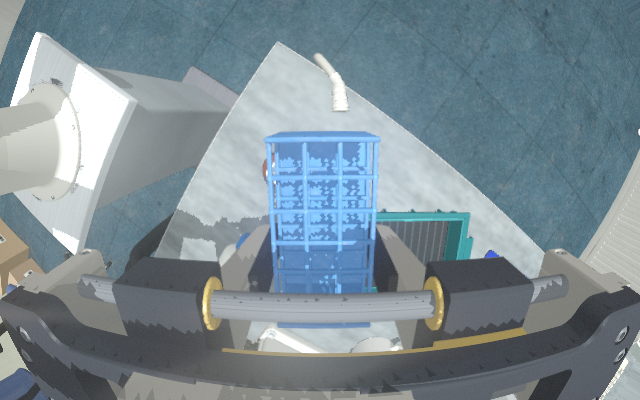

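```bash
python3 - <<'E'
from cell import robot
from h import *
im=cv2.imread("pics/w2.png");o=robot.get_obs();ci=robot.camera_info("wrist")
cv2.imwrite("pics/w2z.png",cv2.resize(im[200:275,370:500],(0,0),fx=6,fy=6,interpolation=cv2.INTER_CUBIC))
hsv=cv2.cvtColor(im,cv2.COLOR_BGR2HSV);m=cv2.inRange(hsv,(82,90,40),(98,255,255))
pts=[]
for u in range(384,462,6):
    v=np.where(m[200:240,u])[0];pts.append(wpt(ci,o,u,200+v[0]-.5,.038))
pts=np.array(pts)
d=np.polyfit(pts[:,0],pts[:,1],1);print("edge ang",np.degrees(np.arctan(d[0])),"resid",np.std(np.polyval(d,pts[:,0])-pts[:,1]))
a=np.arctan(d[0]);n=np.array([-np.sin(a),np.cos(a)])
print("edge offset along n",(pts[:,:2]@n).mean(),"pred centre y'",(pts[:,:2]@n).mean()-.072, "top est",np.array([.5998,.1916])@n)
print([ (u,wpt(ci,o,u,v,.038)[:2]) for u,v in ((469.5,212.5),)])
E
```

```text
edge ang 32.56045271807947 resid 0.001629997818179856
edge offset along n -0.08573704700929657 pred centre y' -0.15773704700929658 top est -0.16132077226654648
[(469.5, array([0.6363, 0.3046]))]
```

View pics/w2z.png

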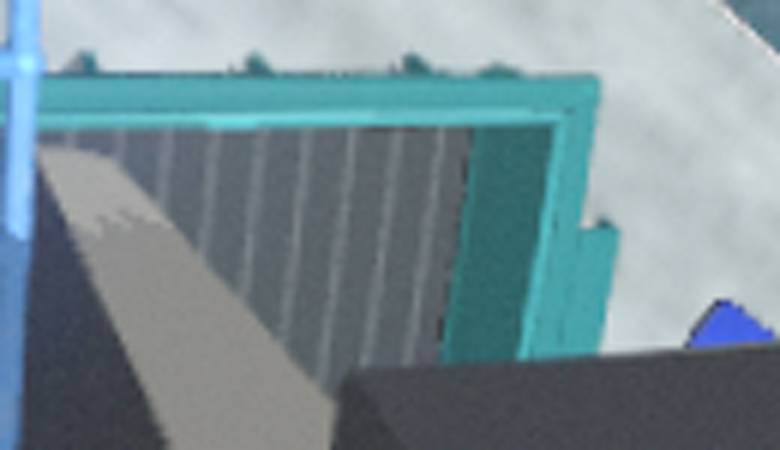

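Call:
apply_moves --series '[[[0.05, -0.01, 0], [0, 0, -0.015], 0], [[0.1, -0.02, 0], [0, 0, -0.015], 0], [[0.14, -0.03, -0.01], [0, 0, -0.015], 0], [[0.177, -0.033, -0.04], [0, 0, -0.015], 0], [[0.177, -0.033, -0.08], [0, 0, -0.015], 0]]'

```text
clock: 5.05
tool_pos: [0.6288, 0.192, 0.1525]
orientation: [[-0.552, 0.834, 0.007], [0.834, 0.552, 0.0], [-0.004, 0.006, -1.0]]
ft_force: [-0.4, -0.8, -1.1]
gripper_width: 0.0525
```

Call:
apply_moves --series '[[[0, 0, -0.03], [0, 0, 0], 0], [[0, 0, -0.06], [0, 0, 0], 0], [[0, 0, -0.08], [0, 0, 0], 0], [[0, 0, -0.095], [0, 0, 0], 0], [[0, 0, -0.105], [0, 0, 0], 0]]'

```text
clock: 5.55
tool_pos: [0.6232, 0.1936, 0.0455]
orientation: [[-0.554, 0.833, -0.001], [0.833, 0.554, -0.0], [0.0, -0.001, -1.0]]
ft_force: [0.1, -0.3, -1.7]
gripper_width: 0.0529
```

Call:
apply_moves --series '[[[0, 0.002, -0.005], [0, 0, 0], 0], [[0, 0.003, -0.009], [0, 0, 0], 0], [[0, 0.003, -0.013], [0, 0, 0], 0], [[0, 0.003, -0.017], [0, 0, 0], 0], [[0, 0.003, -0.017], [0, 0, 0], 0]]'

```text
clock: 6.05
tool_pos: [0.6234, 0.197, 0.029]
orientation: [[-0.554, 0.833, -0.0], [0.833, 0.554, -0.0], [0.0, -0.0, -1.0]]
ft_force: [-0.5, 0.9, -2.0]
gripper_width: 0.0526
```

Call:
apply_moves --series '[[[0, 0, -0.001], [0, 0, 0], 0], [[0, 0, -0.002], [0, 0, 0], 0], [[0, 0, -0.002], [0, 0, 0], 0.33], [[0, 0, -0.002], [0, 0, 0], 0.33], [[0, 0, 0.004], [0, 0, 0], 0.33]]'

```text
clock: 6.55
tool_pos: [0.623, 0.1969, 0.0328]
orientation: [[-0.554, 0.833, -0.001], [0.833, 0.554, -0.0], [0.001, -0.001, -1.0]]
ft_force: [-0.4, 0.3, -0.2]
gripper_width: 0.0611
```

Call:
apply_moves --series '[[[0, 0, 0.009], [0, 0, 0], 0.33], [[0, 0, 0.01], [0, 0, 0], 0.33], [[0.01, 0.0065, 0.01], [0, 0, 0], 0.33], [[0.017, 0.011, 0.01], [0, 0, 0], 0.33], [[0.021, 0.014, 0.01], [0, 0, 0], 0.33]]'

```text
clock: 7.05
tool_pos: [0.6452, 0.2113, 0.0436]
orientation: [[-0.554, 0.833, 0.0], [0.833, 0.554, -0.0], [-0.0, 0.0, -1.0]]
ft_force: [-1.2, 0.1, 0.4]
gripper_width: 0.0612
```

Call:
apply_moves --series '[[[0.002, 0.0015, 0], [0, 0, 0], 0.33], [[0.004, 0.003, 0], [0, 0, 0], 0.33], [[0.005, 0.0035, 0], [0, 0, 0], 0.33], [[0.006, 0.004, 0], [0, 0, 0], 0.33], [[0.006, 0.004, 0], [0, 0, 0], 0.33]]'

```text
clock: 7.55
tool_pos: [0.6505, 0.2151, 0.0431]
orientation: [[-0.554, 0.833, -0.0], [0.833, 0.554, 0.0], [0.0, -0.0, -1.0]]
ft_force: [-0.5, -1.4, -0.6]
gripper_width: 0.061
```

```bash
python3 - <<'E'
from cell import robot
from h import *
im=robot.snapshot("top")[:,:,::-1];cv2.imwrite("pics/t2.png",cv2.resize(im[120:240,160:320],(0,0),fx=5,fy=5,interpolation=cv2.INTER_CUBIC))
snapw(robot,"w3")
E
```

```text
(no output)
```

View pics/t2.png

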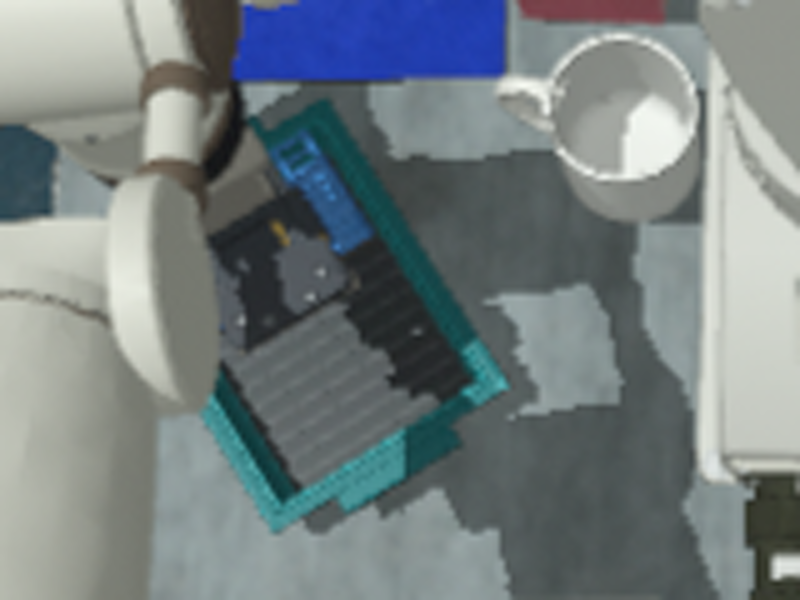

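View pics/w3.png

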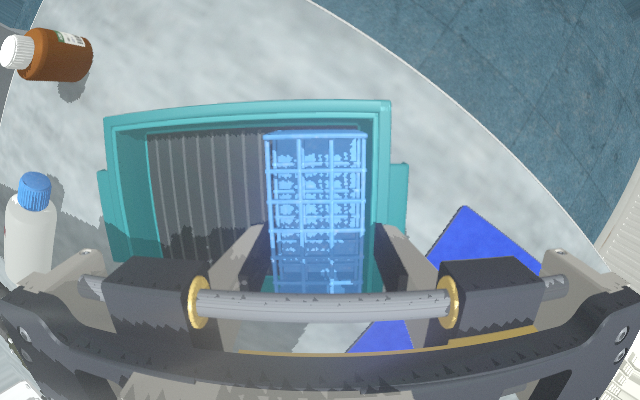

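The rack stands in the tray close to the far end wall, its top corners near (265,133) and (366,133). I'll check how much room is left in the tray frame.

```bash
cat >> h.py <<'E'
TC=np.array([.599,.192]);TY=np.radians(33.8)
RT=np.array([[np.cos(TY),-np.sin(TY)],[np.sin(TY),np.cos(TY)]])
def loc(p): return RT.T@(np.asarray(p)[:2]-TC)
def wld(p): return TC+RT@np.asarray(p,float)
E
python3 - <<'E'
from cell import robot
from h import *
o=robot.get_obs();ci=robot.camera_info("wrist");im=cv2.imread("pics/w3.png")
cv2.imwrite("pics/w3z.png",cv2.resize(im[90:240,90:420],(0,0),fx=2.4,fy=2.4,interpolation=cv2.INTER_CUBIC))
for n,p,z in [("rackTL",(265,132),.056),("rackTR",(367,132),.056),("rimOuterR",(391,101),.038),("rimOuterL",(105,118),.038),("rimInR",(379,112),.038),("rimInL",(118,128),.038),("floorTL",(148,137),.004)]: print(n,loc(wpt(ci,o,*p,z)))
print("tcp",loc(o['tool_pos']))
E
```

```text
rackTL [0.0263 0.0545]
rackTR [0.078  0.0541]
rimOuterR [0.0942 0.0713]
rimOuterL [-0.0896  0.0704]
rimInR [0.0873 0.0648]
rimInL [-0.0783  0.0626]
floorTL [-0.0753  0.0533]
tcp [ 0.0556 -0.0095]
```

View pics/w3z.png

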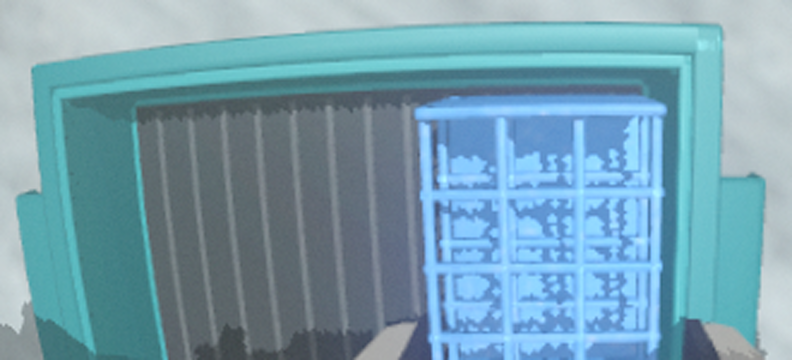

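Call:
apply_moves --series '[[[0, 0, 0.002], [0, 0, 0], 0.5], [[0, 0, 0.02], [0, 0, 0], 0.5], [[0, 0, 0.07], [0, 0, 0], 0.6], [[-0.02, -0.01, 0.12], [0, 0, 0], 0.8], [[-0.04, -0.03, 0.16], [0, 0, 0], 1]]'

```text
clock: 8.15
tool_pos: [0.6125, 0.1871, 0.2045]
orientation: [[-0.555, 0.832, 0.004], [0.832, 0.555, 0.001], [-0.001, 0.004, -1.0]]
ft_force: [1.4, 0.1, 0.7]
gripper_width: 0.0871
```

Call:
apply_moves --series '[[[-0.2, -0.14, 0.05], [0, 0, -0.1], 1], [[-0.2, -0.14, 0.05], [0, 0, -0.1], 1], [[-0.2, -0.14, 0.05], [0, 0, -0.1], 1], [[-0.2, -0.14, 0.05], [0, 0, -0.1], 1], [[-0.2, -0.14, 0.05], [0, 0, -0.1], 1]]'

```text
clock: 8.65
tool_pos: [0.4106, 0.0457, 0.252]
orientation: [[-0.469, 0.883, 0.003], [0.883, 0.469, -0.001], [-0.002, 0.002, -1.0]]
ft_force: [0.7, -1.3, 0.1]
gripper_width: 0.0919
```

Call:
apply_moves --series '[[[-0.02, -0.26, 0.0], [0, 0, -0.22], 1], [[-0.02, -0.26, 0.0], [0, 0, -0.22], 1], [[-0.02, -0.26, 0.0], [0, 0, -0.22], 1], [[-0.02, -0.26, 0.0], [0, 0, -0.22], 1], [[-0.02, -0.26, 0.0], [0, 0, -0.22], 1]]'

```text
clock: 9.15
tool_pos: [0.3925, -0.2051, 0.2522]
orientation: [[-0.263, 0.965, 0.003], [0.965, 0.263, -0.002], [-0.003, 0.002, -1.0]]
ft_force: [1.2, 0.5, 0.4]
gripper_width: 0.0918
```

Call:
apply_moves --series '[[[0.06, -0.18, 0.0], [0, 0, 0], 1], [[0.06, -0.18, 0.0], [0, 0, 0], 1], [[0.06, -0.18, 0.0], [0, 0, 0], 1], [[0.06, -0.18, 0.0], [0, 0, 0], 1], [[0.06, -0.18, 0.0], [0, 0, 0], 1]]'

```text
clock: 9.65
tool_pos: [0.4533, -0.3861, 0.2516]
orientation: [[-0.261, 0.965, 0.001], [0.965, 0.261, -0.0], [-0.001, 0.001, -1.0]]
ft_force: [-0.4, 1.3, 1.4]
gripper_width: 0.092
```

Call:
apply_moves --series '[[[0.172, 0.06, 0.0], [0, 0, 0], 1], [[0.172, 0.06, 0.0], [0, 0, 0], 1], [[0.172, 0.06, 0.0], [0, 0, 0], 1], [[0.172, 0.06, 0.0], [0, 0, 0], 1], [[0.172, 0.06, 0.0], [0, 0, 0], 1]]'

```text
clock: 10.15
tool_pos: [0.6279, -0.3202, 0.251]
orientation: [[-0.268, 0.963, 0.002], [0.963, 0.268, 0.0], [-0.0, 0.002, -1.0]]
ft_force: [-0.3, 0.3, -1.1]
gripper_width: 0.0919
```

```bash
python3 - <<'E'
from cell import robot
from h import *
o,im,ci=snapw(robot,"w4");print(o['tool_pos'],o['joint_positions'])
im=robot.snapshot("top")[:,:,::-1];cv2.imwrite("pics/t3.png",im)
E
```

```text
[ 0.6279 -0.3202  0.251 ] [-0.6431  0.4771  1.132   0.0011  1.531  -0.9146]
```

View pics/w4.png

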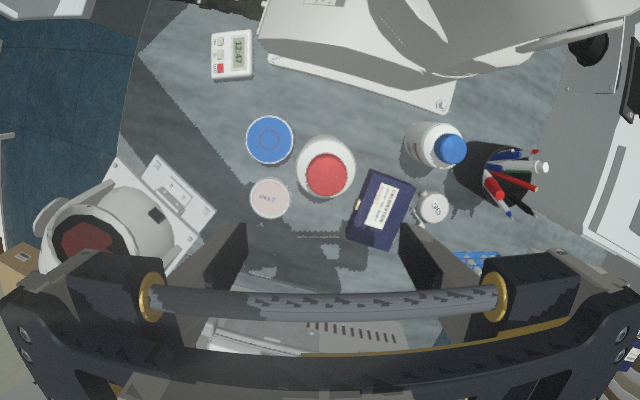

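View pics/t3.png

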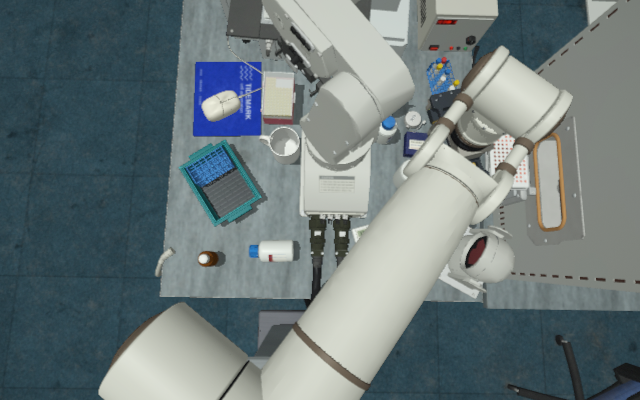

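Red cap is at (326,175), the body circle at about (325,167); the arm clears the device. Locating it precisely now.

```bash
python3 - <<'E'
from cell import robot
from h import *
o=robot.get_obs();ci=robot.camera_info("wrist");im=cv2.imread("pics/w4.png");hsv=cv2.cvtColor(im,cv2.COLOR_BGR2HSV)
m=cv2.inRange(hsv,(0,110,120),(8,255,255))|cv2.inRange(hsv,(172,110,120),(180,255,255));k=0*m;k[140:210,290:360]=m[140:210,290:360]
cs,_=cv2.findContours(k,cv2.RETR_EXTERNAL,cv2.CHAIN_APPROX_NONE);c=max(cs,key=cv2.contourArea);(u,v),r=cv2.minEnclosingCircle(c);print(u,v,r,cv2.boundingRect(c))
print("cap",wpt(ci,o,u,v,.148))
for du in (-r,r): print(wpt(ci,o,u+du,v,.148))
m2=cv2.inRange(hsv,(0,0,215),(180,60,255))|m;k=0*m;k[125:205,290:362]=m2[125:205,290:362]
cs,_=cv2.findContours(k,cv2.RETR_EXTERNAL,cv2.CHAIN_APPROX_NONE);c=max(cs,key=cv2.contourArea);(u,v),r=cv2.minEnclosingCircle(c);print("body",u,v,r,wpt(ci,o,u,v,.12))
E
```

```text
325.6346740722656 174.37615966796875 20.89670753479004 (307, 154, 40, 42)
cap [ 0.6219 -0.3031  0.148 ]
[ 0.6038 -0.308   0.148 ]
[ 0.6399 -0.2981  0.148 ]
body 325.6346740722656 174.37615966796875 20.89670753479004 [ 0.6235 -0.3081  0.12  ]
```

Call:
apply_moves --series '[[[-0.005, 0.017, -0.03], [0, 0, 0], 1], [[-0.005, 0.017, -0.07], [0, 0, 0], 1], [[-0.005, 0.017, -0.11], [0, 0, 0], 1], [[-0.005, 0.017, -0.145], [0, 0, 0], 1], [[-0.005, 0.017, -0.165], [0, 0, 0], 1]]'

```text
clock: 10.75
tool_pos: [0.6167, -0.3059, 0.0826]
orientation: [[-0.262, 0.965, -0.004], [0.965, 0.262, 0.002], [0.003, -0.003, -1.0]]
ft_force: [0.0, 0.5, -1.1]
gripper_width: 0.0921
```

Call:
apply_moves --series '[[[0, 0, -0.004], [0, 0, 0], 1], [[0, 0, -0.004], [0, 0, 0], 0.2], [[0, 0, -0.004], [0, 0, 0], 0.2], [[0, 0, -0.004], [0, 0, 0], 0.2], [[0, 0, -0.004], [0, 0, 0], 0.2]]' --force 30

```text
clock: 11.25
tool_pos: [0.6216, -0.3066, 0.0837]
orientation: [[-0.264, 0.965, 0.004], [0.965, 0.264, -0.002], [-0.003, 0.004, -1.0]]
ft_force: [1.9, -0.5, 4.6]
gripper_width: 0.0634
```

Call:
apply_moves --series '[[[0, 0, 0.005], [0, 0, 0], 0.2], [[0, 0, 0.03], [0, 0, 0], 0.2], [[0, 0, 0.07], [0, 0, 0], 0.2], [[0, 0, 0.11], [0, 0, 0], 0.2], [[-0.01, -0.005, 0.14], [0, 0, 0], 0.2]]'

```text
clock: 11.75
tool_pos: [0.6102, -0.3102, 0.2233]
orientation: [[-0.265, 0.964, 0.0], [0.964, 0.265, -0.0], [-0.0, 0.0, -1.0]]
ft_force: [0.3, 0.4, -3.5]
gripper_width: 0.063
```

Call:
apply_moves --series '[[[-0.04, 0, 0.01], [0, 0, 0], 0.2], [[-0.08, 0, 0.01], [0, 0, 0], 0.2], [[-0.12, 0.005, 0.01], [0, 0, 0], 0.2], [[-0.16, 0.015, 0.01], [0, 0, 0], 0.2], [[-0.195, 0.035, 0.01], [0, 0, 0], 0.2]]'

```text
clock: 12.25
tool_pos: [0.4121, -0.2755, 0.2303]
orientation: [[-0.263, 0.965, -0.003], [0.965, 0.263, 0.001], [0.002, -0.002, -1.0]]
ft_force: [-0.3, 0.6, -2.7]
gripper_width: 0.0632
```

Call:
apply_moves --series '[[[-0.02, 0.04, 0], [0, 0, 0.05], 0.2], [[-0.03, 0.085, 0], [0, 0, 0.1], 0.2], [[-0.04, 0.13, 0], [0, 0, 0.15], 0.2], [[-0.045, 0.175, 0], [0, 0, 0.2], 0.2], [[-0.045, 0.22, 0], [0, 0, 0.25], 0.2]]'

```text
clock: 12.75
tool_pos: [0.3682, -0.0541, 0.2306]
orientation: [[-0.495, 0.869, -0.001], [0.869, 0.495, 0.0], [0.001, -0.001, -1.0]]
ft_force: [1.2, -0.4, -3.2]
gripper_width: 0.0632
```

Call:
apply_moves --series '[[[0, 0.04, 0], [0, 0, 0.07], 0.2], [[0.01, 0.08, 0], [0, 0, 0.07], 0.2], [[0.04, 0.11, 0], [0, 0, 0.07], 0.2], [[0.075, 0.13, 0], [0, 0, 0.07], 0.2], [[0.11, 0.15, 0], [0, 0, 0.07], 0.2]]'

```text
clock: 13.25
tool_pos: [0.4799, 0.0956, 0.2306]
orientation: [[-0.555, 0.832, -0.002], [0.832, 0.555, -0.001], [0.0, -0.002, -1.0]]
ft_force: [-0.7, -1.1, -3.2]
gripper_width: 0.0632
```

```bash
python3 - <<'E'
from cell import robot
from h import *
o,im,ci=snapw(robot,"w5");print(o['tool_pos'],wld((-.0465,-.0245)))
hsv=cv2.cvtColor(im,cv2.COLOR_BGR2HSV)
m=cv2.inRange(hsv,(0,110,100),(8,255,255))|cv2.inRange(hsv,(172,110,100),(180,255,255));k=0*m;k[100:300,260:400]=m[100:300,260:400]
cs,_=cv2.findContours(k,cv2.RETR_EXTERNAL,cv2.CHAIN_APPROX_NONE);c=max(cs,key=cv2.contourArea);print(cv2.boundingRect(c),cv2.contourArea(c))
E
```

```text
[0.4799 0.0956 0.2306] [0.574  0.1458]
(272, 232, 92, 61) 4027.5
```

View pics/w5.png

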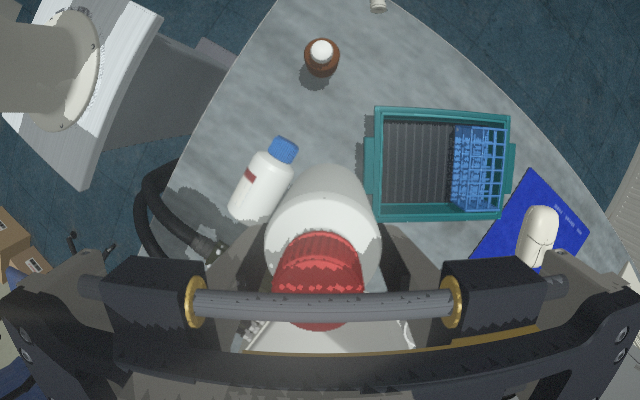

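```bash
python3 - <<'E'
from cell import robot
from h import *
o=robot.get_obs();ci=robot.camera_info("wrist");R=np.array(o['orientation'])
for (u,v,z,r) in [(318,232,.273,.019),(322,166,.0837*0+.2306-.0837,.032),(318,193,.2306+.0423,.032)]:
    p=wpt(ci,o,u,v,z);q=R.T@(p-o['tool_pos']);print(q,"axis x off",q[0]-r)
# shoulder edges lateral
E
```

```text
[ 0.0222 -0.0023 -0.0439] axis x off 0.0032411243919408216
[ 0.0308 -0.0008  0.0823] axis x off -0.0012445575335420407
[ 0.0397 -0.0022 -0.0437] axis x off 0.007662835220213812
```

Call:
apply_moves --series '[[[0.035, 0.018, 0], [0, 0, 0], 0.2], [[0.07, 0.035, 0], [0, 0, 0], 0.2], [[0.096, 0.048, -0.01], [0, 0, 0], 0.2], [[0.096, 0.048, -0.04], [0, 0, 0], 0.2], [[0.096, 0.048, -0.07], [0, 0, 0], 0.2]]'

```text
clock: 13.8
tool_pos: [0.576, 0.1423, 0.16]
orientation: [[-0.555, 0.832, -0.001], [0.832, 0.555, -0.001], [-0.0, -0.001, -1.0]]
ft_force: [-0.2, -0.4, -4.3]
gripper_width: 0.0628
```

Call:
apply_moves --series '[[[0, 0, -0.01], [0, 0, 0], 0.2], [[0, 0, -0.025], [0, 0, 0], 0.2], [[0, 0, -0.025], [0, 0, 0], 0.2]]'

```text
clock: 14.1
tool_pos: [0.5745, 0.1419, 0.1346]
orientation: [[-0.554, 0.833, -0.003], [0.833, 0.554, -0.0], [0.002, -0.003, -1.0]]
ft_force: [-0.4, 0.5, -3.3]
gripper_width: 0.0632
```

```bash
python3 - <<'E'
from cell import robot
from h import *
o,im,ci=snapw(robot,"w6");print(o['tool_pos'],loc(o['tool_pos']))
E
```

```text
[0.5745 0.1419 0.1346] [-0.0482 -0.028 ]
```

View pics/w6.png

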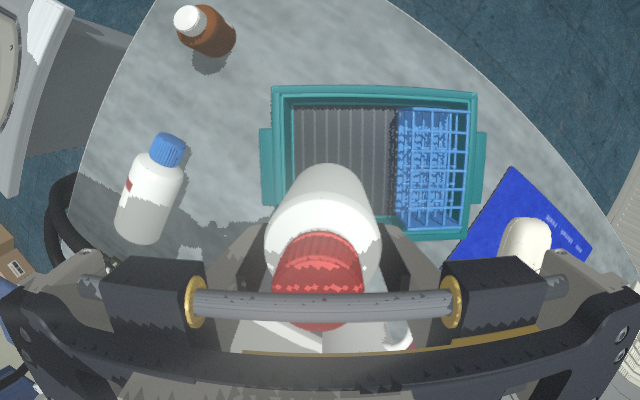

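Call:
apply_moves --series '[[[0.001, 0.003, -0.012], [0, 0, 0], 0.2], [[0.001, 0.003, -0.024], [0, 0, 0], 0.2], [[0.001, 0.003, -0.034], [0, 0, 0], 0.2], [[0.001, 0.003, -0.041], [0, 0, 0], 0.2], [[0.001, 0.003, -0.044], [0, 0, 0], 0.2]]'

```text
clock: 14.65
tool_pos: [0.5761, 0.1451, 0.0909]
orientation: [[-0.554, 0.833, -0.002], [0.833, 0.554, -0.0], [0.001, -0.002, -1.0]]
ft_force: [0.5, 0.8, -2.9]
gripper_width: 0.0633
```

Call:
apply_moves --series '[[[0, 0, -0.001], [0, 0, 0], 0.2], [[0, 0, -0.002], [0, 0, 0], 0.2], [[0, 0, -0.003], [0, 0, 0], 0.2], [[0, 0, -0.003], [0, 0, 0], 0.2]]'

```text
clock: 15.05
tool_pos: [0.577, 0.1452, 0.0895]
orientation: [[-0.554, 0.833, 0.0], [0.833, 0.554, 0.0], [-0.0, 0.0, -1.0]]
ft_force: [-0.0, -0.5, -3.5]
gripper_width: 0.0628
```

Call:
apply_moves --series '[[[0, 0, -0.001], [0, 0, 0], 0.2], [[0, 0, -0.002], [0, 0, 0], 0.2], [[0, 0, -0.002], [0, 0, 0], 0.2]]'

```text
clock: 15.35
tool_pos: [0.5772, 0.1451, 0.0877]
orientation: [[-0.554, 0.833, 0.001], [0.833, 0.554, -0.0], [-0.0, 0.001, -1.0]]
ft_force: [-0.5, -0.2, -0.3]
gripper_width: 0.0629
```

Call:
apply_moves --series '[[[0, 0, 0], [0, 0, 0], 0.5], [[0, 0, 0], [0, 0, 0], 0.9], [[0, 0, 0.0], [0, 0, 0], 0.9], [[0, 0, 0.03], [0, 0, 0], 0.9], [[0, 0, 0.07], [0, 0, 0], 1]]'

```text
clock: 15.85
tool_pos: [0.5749, 0.145, 0.1556]
orientation: [[-0.554, 0.833, -0.006], [0.833, 0.554, -0.0], [0.003, -0.005, -1.0]]
ft_force: [1.6, -0.1, 0.7]
gripper_width: 0.0911
```

Call:
apply_moves --series '[[[-0.03, 0.0, 0.05], [0, 0, 0], 1], [[-0.07, -0.01, 0.09], [0, 0, 0], 1], [[-0.11, -0.01, 0.09], [0, 0, 0], 1], [[-0.15, -0.01, 0.09], [0, 0, 0], 1], [[-0.18, -0.01, 0.09], [0, 0, 0], 1]]'

```text
clock: 16.35
tool_pos: [0.3951, 0.1352, 0.248]
orientation: [[-0.554, 0.833, 0.002], [0.833, 0.554, 0.0], [-0.001, 0.001, -1.0]]
ft_force: [0.3, -1.2, -0.3]
gripper_width: 0.0919
```

```bash
python3 - <<'E'
from cell import robot
from h import *
o,im,ci=snapw(robot,"w7");print(o['tool_pos'],o['joint_positions'])
im=robot.snapshot("top")[:,:,::-1];cv2.imwrite("pics/t4.png",cv2.resize(im[120:280,160:320],(0,0),fx=3.7,fy=3.7,interpolation=cv2.INTER_CUBIC))
E
```

```text
[0.3951 0.1352 0.248 ] [ 0.0385 -0.2966  1.9625  0.      1.4739 -0.5487]
```

View pics/w7.png

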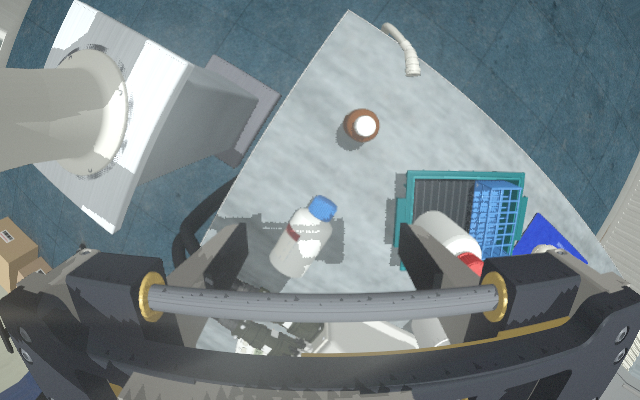

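View pics/t4.png

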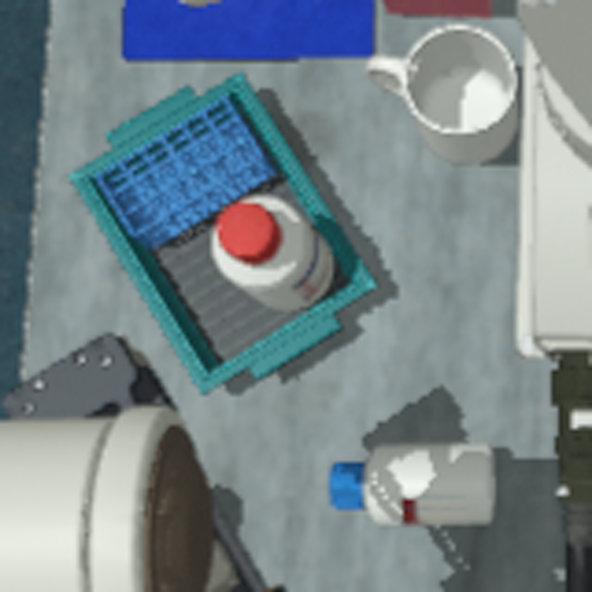

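Red stands in the near right corner of the tray with the rack behind it; brown cap is at wrist (365,126), blue cap at (321,208). Measuring all three.

```bash
python3 - <<'E'
from cell import robot
from h import *
o=robot.get_obs();ci=robot.camera_info("wrist");t=robot.camera_info("top")
print("red local",loc(pt(t,160+248/3.7,120+231/3.7,.152)))
im=cv2.imread("pics/w7.png");hsv=cv2.cvtColor(im,cv2.COLOR_BGR2HSV)
m=cv2.inRange(hsv,(0,0,210),(180,70,255));k=0*m;k[105:145,345:382]=m[105:145,345:382]
cs,_=cv2.findContours(k,cv2.RETR_EXTERNAL,cv2.CHAIN_APPROX_NONE);c=max(cs,key=cv2.contourArea);(u,v),r=cv2.minEnclosingCircle(c);print(u,v,r,"brown cap",wpt(ci,o,u,v,.08))
m=cv2.inRange(hsv,(100,120,60),(122,255,255));k=0*m;k[190:225,300:345]=m[190:225,300:345]
cs,_=cv2.findContours(k,cv2.RETR_EXTERNAL,cv2.CHAIN_APPROX_NONE);c=max(cs,key=cv2.contourArea);r=cv2.minAreaRect(c);print(r,"blue cap",wpt(ci,o,*r[0],.028))
cv2.imwrite("pics/w7z.png",cv2.resize(im[180:290,250:360],(0,0),fx=5,fy=5,interpolation=cv2.INTER_CUBIC))
print(wld((-.058,.036)),wld((-.004,.028)))
E
```

```text
red local [-0.0428 -0.0242]
365.4497985839844 125.3912124633789 10.039960861206055 brown cap [0.3986 0.2128 0.08  ]
((321.5842590332031, 209.3651885986328), (24.27395248413086, 18.231964111328125), 32.00538635253906) blue cap [0.4203 0.0938 0.028 ]
[0.5308 0.1897] [0.5801 0.213 ]
```

View pics/w7z.png

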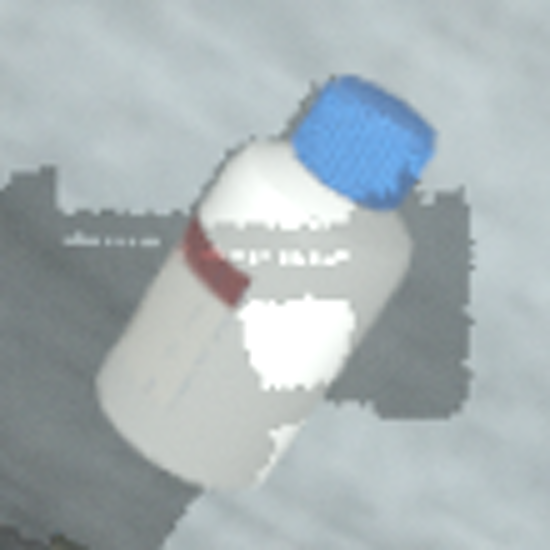

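Call:
apply_moves --series '[[[0, 0.03, 0], [0, 0, 0.08], 0.7], [[0, 0.06, -0.02], [0, 0, 0.16], 0.7], [[0, 0.081, -0.06], [0, 0, 0.24], 0.7], [[0, 0.081, -0.1], [0, 0, 0.25], 0.7], [[0, 0.081, -0.13], [0, 0, 0.25], 0.7]]'

```text
clock: 16.95
tool_pos: [0.3966, 0.2167, 0.1149]
orientation: [[-0.744, 0.669, -0.001], [0.669, 0.744, -0.0], [0.001, -0.001, -1.0]]
ft_force: [-0.1, 0.2, 0.1]
gripper_width: 0.0783
```

```bash
python3 - <<'E'
from cell import robot
from h import *
o,im,ci=snapw(robot,"w8");print(o['tool_pos'],o['joint_positions'])
print(wproj(ci,o,(.3987,.2125,.08)))
E
```

```text
[0.3966 0.2167 0.1149] [ 0.2315 -0.0605  2.0312 -0.0001  1.1724 -0.607 ]
(np.float64(320.6403508747507), np.float64(226.49776632778537))
```

View pics/w8.png

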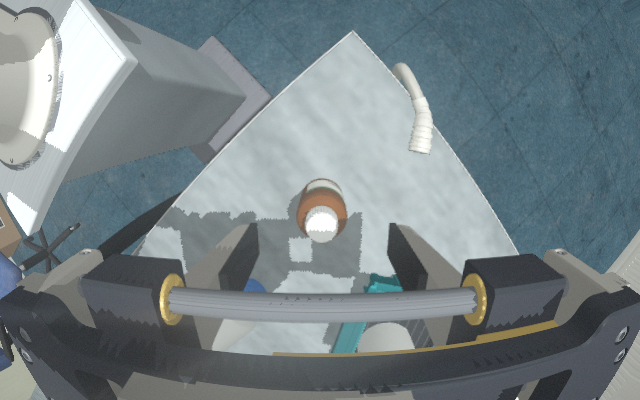

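Call:
apply_moves --series '[[[0, 0, -0.03], [0, 0, 0], 0.5], [[0, 0, -0.06], [0, 0, 0], 0.5], [[0, 0, -0.075], [0, 0, 0], 0.5], [[0, 0, -0.075], [0, 0, 0], 0.5], [[0, 0, -0.075], [0, 0, 0], -0.3]]' --force 20

```text
clock: 17.5
tool_pos: [0.3981, 0.2163, 0.0432]
orientation: [[-0.742, 0.67, 0.001], [0.67, 0.742, 0.0], [-0.001, 0.001, -1.0]]
ft_force: [0.0, 0.3, 0.6]
gripper_width: 0.0631
```

Call:
apply_moves --series '[[[0, 0, 0], [0, 0, 0], -0.3], [[0, 0, 0], [0, 0, 0], -0.3], [[0, 0, 0], [0, 0, 0], -0.3], [[0, 0, 0], [0, 0, 0], -0.3]]' --force 20

```text
clock: 17.9
tool_pos: [0.3976, 0.2163, 0.0431]
orientation: [[-0.743, 0.67, 0.002], [0.67, 0.743, 0.0], [-0.001, 0.001, -1.0]]
ft_force: [-0.1, -0.5, 4.0]
gripper_width: 0.0382
```

Call:
apply_moves --series '[[[0, 0, 0.01], [0, 0, 0], -0.3], [[0, 0, 0.04], [0, 0, 0], -0.3], [[0, 0, 0.08], [0, 0, 0], -0.3], [[0.03, -0.006, 0.1], [0, 0, 0], -0.3], [[0.065, -0.012, 0.1], [0, 0, 0], -0.3]]'

```text
clock: 18.4
tool_pos: [0.4645, 0.2049, 0.1469]
orientation: [[-0.744, 0.669, 0.008], [0.669, 0.744, 0.002], [-0.005, 0.006, -1.0]]
ft_force: [-0.2, 0.1, -1.1]
gripper_width: 0.0387
```

Call:
apply_moves --series '[[[0.035, -0.006, 0], [0, 0, 0], -0.3], [[0.055, -0.01, 0], [0, 0, 0], -0.3], [[0.065, -0.012, 0], [0, 0, 0], -0.3], [[0.065, -0.012, -0.01], [0, 0, 0], -0.3], [[0.065, -0.012, -0.03], [0, 0, 0], -0.3]]'

```text
clock: 18.9
tool_pos: [0.5271, 0.1926, 0.1129]
orientation: [[-0.743, 0.67, 0.002], [0.67, 0.743, 0.001], [-0.001, 0.002, -1.0]]
ft_force: [-0.3, -0.8, -0.9]
gripper_width: 0.0382
```

```bash
python3 - <<'E'
from cell import robot
from h import *
o,im,ci=snapw(robot,"w9");print(o['tool_pos'],loc(o['tool_pos']))
E
```

```text
[0.5271 0.1926 0.1129] [-0.0594  0.0405]
```

View pics/w9.png

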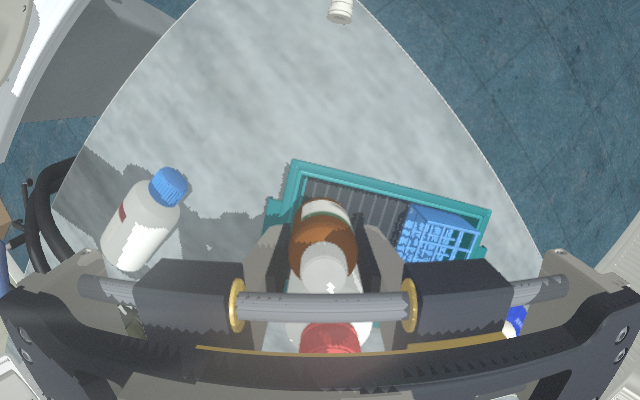

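Call:
apply_moves --series '[[[0.001, -0.001, -0.02], [0, 0, 0], -0.3], [[0.001, -0.001, -0.04], [0, 0, 0], -0.3], [[0.001, -0.001, -0.053], [0, 0, 0], -0.3], [[0.001, -0.001, -0.06], [0, 0, 0], -0.3], [[0.001, -0.001, -0.063], [0, 0, 0], -0.3]]'

```text
clock: 19.45
tool_pos: [0.5275, 0.1914, 0.049]
orientation: [[-0.743, 0.669, -0.0], [0.669, 0.743, 0.0], [0.0, -0.0, -1.0]]
ft_force: [0.5, -0.7, -0.5]
gripper_width: 0.0383
```

Call:
apply_moves --series '[[[0, 0, -0.001], [0, 0, 0], -0.3], [[0, 0, -0.002], [0, 0, 0], -0.3], [[0, 0, -0.003], [0, 0, 0], -0.3], [[0, 0, -0.003], [0, 0, 0], -0.3]]'

```text
clock: 19.85
tool_pos: [0.5281, 0.191, 0.0471]
orientation: [[-0.743, 0.67, 0.0], [0.67, 0.743, -0.0], [-0.0, -0.0, -1.0]]
ft_force: [-1.1, -0.8, 4.6]
gripper_width: 0.0385
```

Touched down (+4.6 N). Release and back off.

Call:
apply_moves --series '[[[0, 0, 0.001], [0, 0, 0], 0.1], [[0, 0, 0.001], [0, 0, 0], 0.1], [[0, 0, 0.001], [0, 0, 0], 0.1], [[0, 0, 0.03], [0, 0, 0], 0.1], [[0, 0, 0.07], [0, 0, 0], 0.1]]'

```text
clock: 20.35
tool_pos: [0.5255, 0.1908, 0.1143]
orientation: [[-0.743, 0.67, -0.006], [0.67, 0.743, -0.001], [0.004, -0.005, -1.0]]
ft_force: [1.2, -0.0, -0.5]
gripper_width: 0.0508
```

Call:
apply_moves --series '[[[-0.03, -0.01, 0.05], [0, 0, 0], 1], [[-0.06, -0.03, 0.08], [0, 0, 0], 1], [[-0.1, -0.05, 0.1], [0, 0, 0.1], 1], [[-0.13, -0.08, 0.1], [0, 0, 0], 1], [[-0.13, -0.11, 0.1], [0, 0, -0.1], 1]]'

```text
clock: 20.85
tool_pos: [0.3952, 0.0811, 0.2166]
orientation: [[-0.671, 0.742, 0.001], [0.742, 0.671, -0.0], [-0.001, 0.001, -1.0]]
ft_force: [0.6, 0.8, 0.2]
gripper_width: 0.0884
```

```bash
python3 - <<'E'
from cell import robot
from h import *
o,im,ci=snapw(robot,"w10");print(o['tool_pos'],o['joint_positions'])
im=robot.snapshot("top")[:,:,::-1];cv2.imwrite("pics/t5.png",cv2.resize(im[120:280,160:320],(0,0),fx=3.7,fy=3.7,interpolation=cv2.INTER_CUBIC))
E
```

```text
[0.3952 0.0811 0.2166] [-0.0995 -0.3194  2.0418  0.      1.4182 -0.8346]
```

View pics/w10.png

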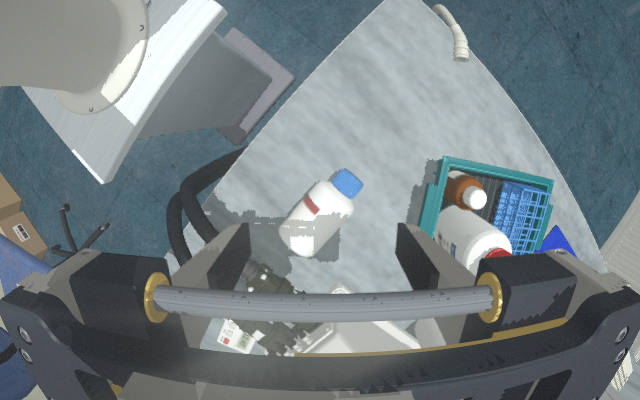

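View pics/t5.png

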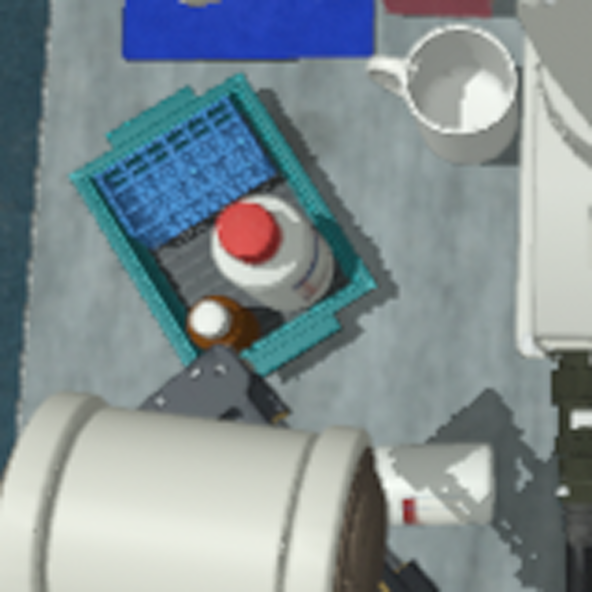

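Call:
apply_moves --series '[[[0.005, 0.005, 0], [0, 0, -0.14], 1], [[0.01, 0.01, 0], [0, 0, -0.28], 1], [[0.015, 0.02, 0], [0, 0, -0.42], 1], [[0.02, 0.03, 0], [0, 0, -0.56], 1], [[0.025, 0.04, 0], [0, 0, -0.7], 1]]'

```text
clock: 21.45
tool_pos: [0.4232, 0.1223, 0.2159]
orientation: [[-0.033, 0.999, -0.001], [0.999, 0.033, 0.0], [0.0, -0.001, -1.0]]
ft_force: [-0.1, 0.5, -0.0]
gripper_width: 0.0917
```

Call:
apply_moves --series '[[[0, 0.005, -0.01], [-0.14, 0, 0], 1], [[0, 0.01, -0.02], [-0.28, 0, 0], 1], [[0, 0.02, -0.03], [-0.42, 0, 0], 1], [[0, 0.02, -0.04], [-0.5, 0, 0], 1], [[0, 0.02, -0.05], [-0.5, 0, 0], 1]]'

```text
clock: 21.95
tool_pos: [0.4219, 0.1435, 0.1638]
orientation: [[-0.044, 0.999, -0.001], [0.876, 0.038, -0.48], [-0.48, -0.022, -0.877]]
ft_force: [0.3, -0.4, -0.3]
gripper_width: 0.092
```

```bash
python3 - <<'E'
from cell import robot
from h import *
o,im,ci=snapw(robot,"w11");print(o['tool_pos'],o['joint_positions'],o['orientation'])
im=robot.snapshot("top")[:,:,::-1];cv2.imwrite("pics/t6.png",cv2.resize(im[120:280,160:320],(0,0),fx=3.7,fy=3.7,interpolation=cv2.INTER_CUBIC))
E
```

```text
[0.4219 0.1435 0.1638] [ 0.3809  0.0982  1.8498 -0.468   1.4139  0.4639] [[-0.0437  0.999  -0.0008]
 [ 0.8763  0.0379 -0.4803]
 [-0.4798 -0.0217 -0.8771]]
```

View pics/w11.png

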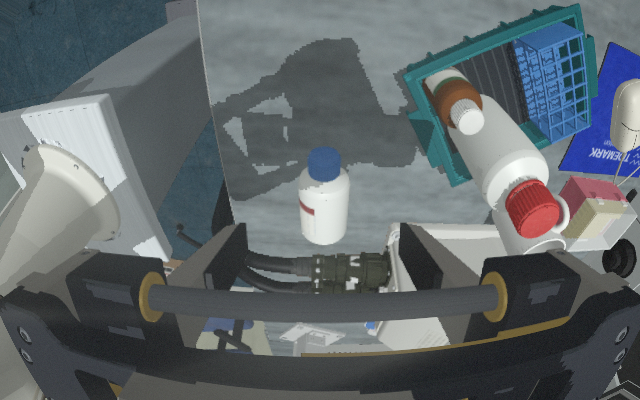

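View pics/t6.png

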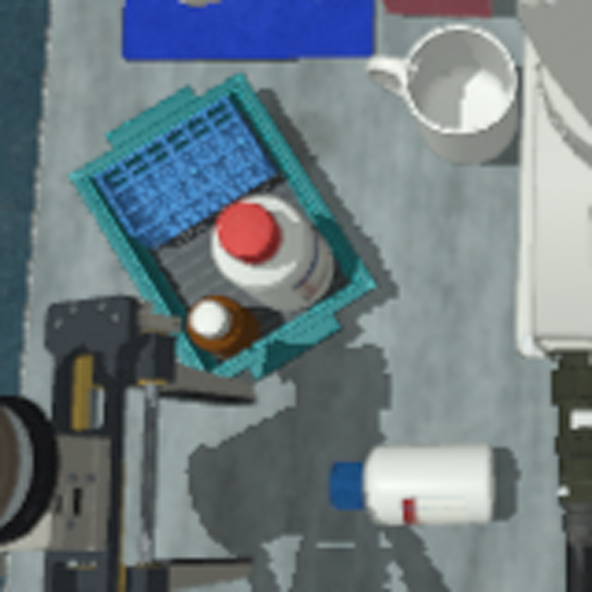

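```bash
python3 - <<'E'
from cell import robot
from h import *
o=robot.get_obs();t=robot.camera_info("top");ci=robot.camera_info("wrist")
for p in [(330,485),(368,485),(494,484)]: print(pt(t,160+p[0]/3.7,120+p[1]/3.7,.028))
for p in [(323,149),(325,242),(300,210),(348,210)]: print("w",wpt(ci,o,*p,.028))
E
```

```text
[0.4203 0.1076 0.028 ]
[0.4209 0.0811 0.028 ]
[ 0.4232 -0.007   0.028 ]
w [0.4196 0.1122 0.028 ]
w [ 0.4271 -0.0334  0.028 ]
w [0.3956 0.025  0.028 ]
w [0.4515 0.0281 0.028 ]
```

Call:
apply_moves --series '[[[0, -0.03, -0.03], [0, 0, 0], 1], [[0, -0.05, -0.06], [0, 0, 0], 1], [[0, -0.07, -0.1], [0, 0, 0], 1], [[0, -0.085, -0.13], [0, 0, 0], 1], [[0, -0.097, -0.15], [0, 0, 0], 1]]'

```text
clock: 22.55
tool_pos: [0.4223, 0.0424, 0.0152]
orientation: [[-0.035, 0.999, -0.002], [0.878, 0.029, -0.478], [-0.478, -0.018, -0.878]]
ft_force: [-0.6, -0.2, -0.4]
gripper_width: 0.0919
```

Call:
apply_moves --series '[[[0, 0, 0], [0, 0, 0], 1], [[0, 0, 0], [0, 0, 0], 0.1], [[0, 0, 0], [0, 0, 0], 0.1], [[0, 0, 0], [0, 0, 0], 0.1], [[0, 0, 0], [0, 0, 0], 0.1]]' --force 30

```text
clock: 23.05
tool_pos: [0.4238, 0.0447, 0.0172]
orientation: [[-0.036, 0.999, 0.002], [0.877, 0.033, -0.479], [-0.479, -0.016, -0.878]]
ft_force: [-0.1, 0.0, 0.1]
gripper_width: 0.0622
```

Call:
apply_moves --series '[[[0, 0, -0.003], [0, 0, 0], 0.1], [[0, 0, -0.003], [0, 0, 0], 0.1], [[0, 0, -0.003], [0, 0, 0], 0.1]]'

```text
clock: 23.35
tool_pos: [0.4238, 0.0446, 0.0146]
orientation: [[-0.037, 0.999, 0.001], [0.877, 0.033, -0.48], [-0.48, -0.016, -0.877]]
ft_force: [-3.0, 3.8, 10.3]
gripper_width: 0.055
```

Call:
apply_moves --series '[[[0, 0, 0.015], [0, 0, 0], 0.1], [[0, 0, 0.05], [0, 0, 0], 0.1], [[-0.01, 0.01, 0.09], [0, 0, 0], 0.1], [[-0.02, 0.03, 0.11], [0.15, 0.005, 0], 0.1], [[-0.035, 0.06, 0.12], [0.3, 0.01, 0], 0.1]]'

```text
clock: 23.85
tool_pos: [0.389, 0.1059, 0.1355]
orientation: [[-0.042, 0.999, -0.005], [0.98, 0.04, -0.193], [-0.192, -0.013, -0.981]]
ft_force: [-1.3, -0.3, -2.3]
gripper_width: 0.0548
```

Call:
apply_moves --series '[[[0, 0.03, 0], [0.14, 0.005, 0], 0.1], [[0, 0.06, 0], [0.28, 0.01, 0], 0.1], [[0, 0.09, 0], [0.42, 0.015, 0], 0.1], [[0, 0.11, 0], [0.56, 0.02, 0], 0.1], [[0, 0.12, 0], [0.7, 0.025, 0], 0.1]]'

```text
clock: 24.35
tool_pos: [0.3879, 0.2254, 0.1338]
orientation: [[-0.039, 0.999, -0.033], [0.874, 0.05, 0.484], [0.485, -0.01, -0.875]]
ft_force: [-0.3, 0.7, -3.2]
gripper_width: 0.0551
```

```bash
python3 - <<'E'
from cell import robot
from h import *
o,im,ci=snapw(robot,"w12");print(o['tool_pos'],o['joint_positions'],o['orientation'],o['gripper_width'])
im=robot.snapshot("scene")[:,:,::-1];cv2.imwrite("pics/s6.png",cv2.resize(im[100:330,150:450],(0,0),fx=2.5,fy=2.5,interpolation=cv2.INTER_CUBIC))
E
```

```text
[0.3879 0.2254 0.1338] [-0.1278 -0.1663  2.174   0.519   1.2819 -0.3641] [[-0.0394  0.9987 -0.0327]
 [ 0.8739  0.0503  0.4836]
 [ 0.4846 -0.0095 -0.8747]] 0.05506900168284638
```

View pics/s6.png

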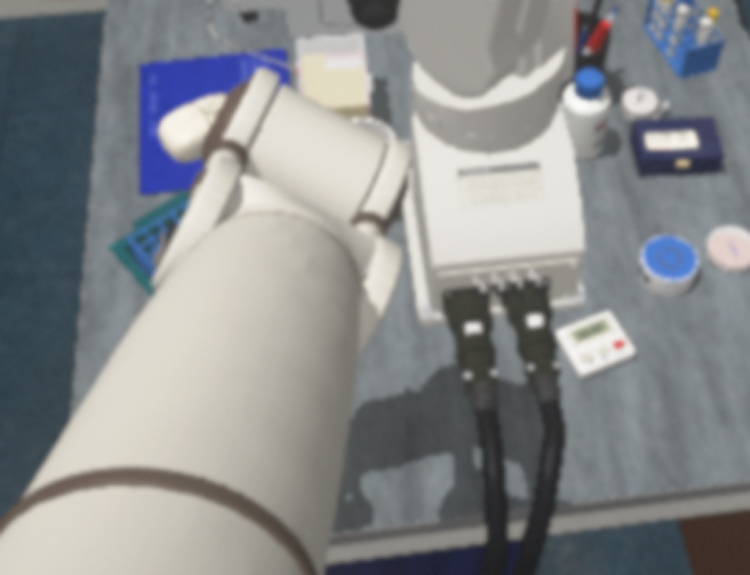

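View pics/w12.png

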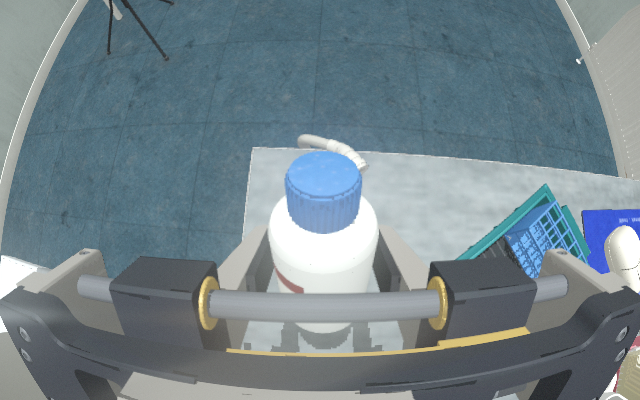

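```bash
python3 - <<'E'
from cell import robot
from h import *
from scipy.spatial.transform import Rotation as Ro
o=robot.get_obs();R=np.array(o['orientation'])
R0=np.array([[-.037,.999,.001],[.877,.033,-.48],[-.48,-.016,-.877]])
a=R0.T@np.array([-.025,.9997,0]);a[1]=0;a/=np.linalg.norm(a);b=R@a;print("axis now",b)
ax=np.cross(b,[0,0,1]);print("rotvec",ax/np.linalg.norm(ax)*np.arccos(b[2]))
E
```

```text
axis now [-0.0103  0.5389  0.8423]
rotvec [ 0.5691  0.0109 -0.    ]
```

Call:
apply_moves --series '[[[0, 0, 0], [0.14, 0.003, 0], 0.1], [[0, 0, 0], [0.28, 0.006, 0], 0.1], [[0, 0, -0.01], [0.42, 0.009, 0], 0.1], [[0, 0, -0.03], [0.56, 0.011, 0], 0.1], [[0, 0, -0.05], [0.57, 0.011, 0], 0.1]]'

```text
clock: 24.95
tool_pos: [0.3865, 0.2235, 0.0801]
orientation: [[-0.023, 0.999, -0.044], [0.479, 0.05, 0.877], [0.878, -0.001, -0.479]]
ft_force: [0.1, -0.6, -2.9]
gripper_width: 0.0549
```

Call:
apply_moves --series '[[[0, 0, -0.01], [0, 0, 0], 0.1], [[0, 0, -0.02], [0, 0, 0], 0.1], [[0, 0, -0.025], [0, 0, 0], 0.1], [[0, 0, -0.027], [0, 0, 0], 0.1]]'

```text
clock: 25.35
tool_pos: [0.3881, 0.2243, 0.0565]
orientation: [[-0.031, 0.999, -0.042], [0.48, 0.052, 0.876], [0.877, 0.007, -0.481]]
ft_force: [0.3, 0.1, -2.3]
gripper_width: 0.0546
```

```bash
python3 - <<'E'
from cell import robot
from h import *
o,im,ci=snapw(robot,"w13");print(o['tool_pos'],o['joint_positions'],o['orientation'],o['ft_force'])
E
```

```text
[0.3881 0.2243 0.0565] [-0.4427  0.334   2.1908  0.8988  1.4168 -1.0362] [[-0.031   0.9986 -0.0421]
 [ 0.48    0.0518  0.8757]
 [ 0.8767  0.0069 -0.4809]] [ 0.3319  0.0618 -2.3074]
```

View pics/w13.png

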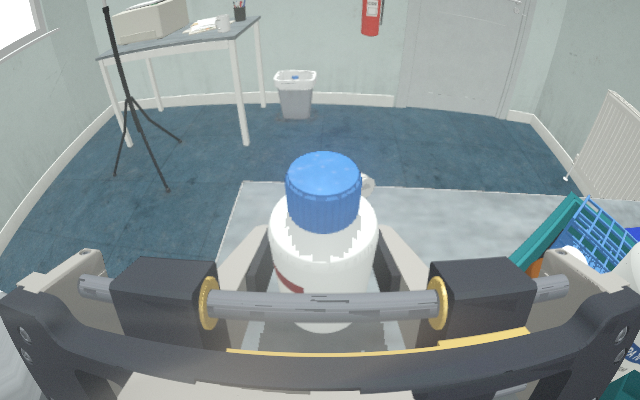

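Bottle is upright in the jaws, cap at (323,180). Lowering gently to contact.

Call:
apply_moves --series '[[[0, 0, -0.002], [0, 0, 0], 0.1], [[0, 0, -0.004], [0, 0, 0], 0.1], [[0, 0, -0.005], [0, 0, 0], 0.1], [[0, 0, -0.005], [0, 0, 0], 0.1]]'

```text
clock: 25.8
tool_pos: [0.3879, 0.2242, 0.0513]
orientation: [[-0.029, 0.999, -0.041], [0.479, 0.05, 0.877], [0.877, 0.006, -0.48]]
ft_force: [0.3, -0.3, -3.2]
gripper_width: 0.0549
```

Call:
apply_moves --series '[[[0, 0, -0.001], [0, 0, 0], 0.1], [[0, 0, -0.002], [0, 0, 0], 0.1], [[0, 0, -0.002], [0, 0, 0], 0.1]]'

```text
clock: 26.1
tool_pos: [0.388, 0.2242, 0.0495]
orientation: [[-0.029, 0.999, -0.041], [0.478, 0.05, 0.877], [0.878, 0.006, -0.479]]
ft_force: [0.6, -0.2, -0.7]
gripper_width: 0.0551
```

Call:
apply_moves --series '[[[0, 0, -0.001], [0, 0, 0], 0.1], [[0, 0, -0.002], [0, 0, 0], 0.1], [[0, 0, -0.002], [0, 0, 0], 0.1]]'

```text
clock: 26.4
tool_pos: [0.3881, 0.2246, 0.0493]
orientation: [[-0.029, 0.999, -0.042], [0.474, 0.051, 0.879], [0.88, 0.006, -0.475]]
ft_force: [-2.7, -4.3, 13.0]
gripper_width: 0.0552
```

Call:
apply_moves --series '[[[0, 0, 0.002], [0, 0, 0], 0.3], [[0, 0, 0.002], [0, 0, 0], 0.6], [[0, 0, 0.002], [0, 0, 0], 1], [[0, 0, 0.002], [0, 0, 0], 1], [[0, 0, 0.002], [0, 0, 0], 1]]'

```text
clock: 26.9
tool_pos: [0.3877, 0.2242, 0.0491]
orientation: [[-0.029, 0.999, -0.041], [0.479, 0.05, 0.877], [0.878, 0.005, -0.479]]
ft_force: [-0.4, 0.1, 0.4]
gripper_width: 0.0897
```

Call:
apply_moves --series '[[[0.001, -0.02, 0.011], [0, 0, 0], 1], [[0.002, -0.05, 0.03], [0, 0, 0], 1], [[0.003, -0.09, 0.06], [0, 0, 0], 1], [[0, -0.11, 0.1], [-0.14, 0, 0], 1], [[0, -0.11, 0.15], [-0.28, 0, 0], 1]]'

```text
clock: 27.4
tool_pos: [0.3882, 0.1118, 0.1916]
orientation: [[-0.021, 0.999, -0.041], [0.695, 0.044, 0.718], [0.719, -0.013, -0.695]]
ft_force: [1.7, -0.2, -0.3]
gripper_width: 0.0917
```

Call:
apply_moves --series '[[[0, 0.01, 0.03], [-0.14, 0, 0], 1], [[0, 0.03, 0.03], [-0.28, 0, 0], 1], [[0, 0.05, 0.03], [-0.42, 0, 0], 1], [[0, 0.06, 0.03], [-0.56, 0, 0], 1], [[0, 0.07, 0.03], [-0.7, 0, 0], 1]]'

```text
clock: 27.9
tool_pos: [0.3884, 0.1848, 0.2231]
orientation: [[-0.03, 0.999, -0.038], [0.995, 0.034, 0.099], [0.1, -0.035, -0.994]]
ft_force: [-0.0, -0.0, -0.7]
gripper_width: 0.0919
```

```bash
python3 - <<'E'
from cell import robot
from h import *
o,im,ci=snapw(robot,"w14");print(o['tool_pos'],o['joint_positions'],o['orientation'])
im=robot.snapshot("top")[:,:,::-1];cv2.imwrite("pics/t7.png",cv2.resize(im[120:280,160:320],(0,0),fx=3.7,fy=3.7,interpolation=cv2.INTER_CUBIC))
E
```

```text
[0.3884 0.1848 0.2231] [ 0.0813 -0.244   1.9731  0.1028  1.4435  0.0348] [[-0.0299  0.9988 -0.0383]
 [ 0.9945  0.0335  0.099 ]
 [ 0.1002 -0.0352 -0.9943]]
```

View pics/w14.png

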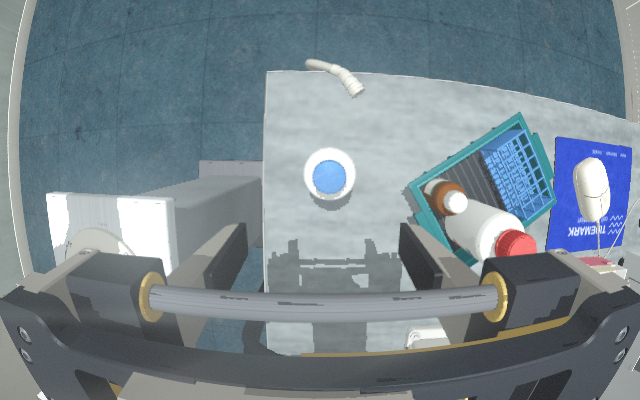

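View pics/t7.png

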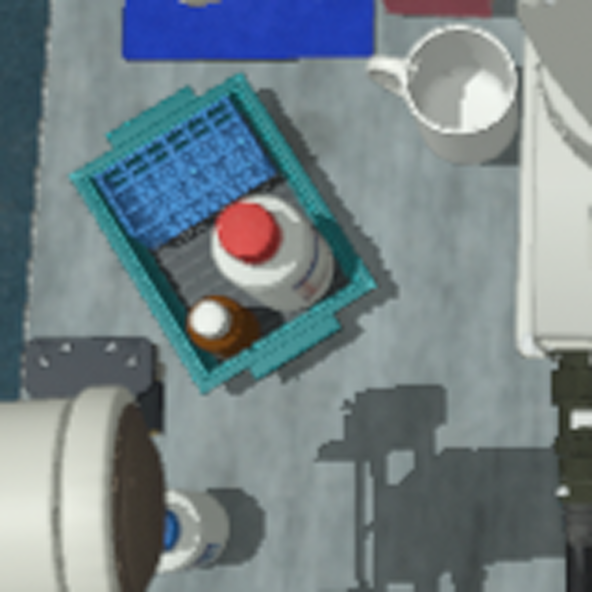

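```bash
python3 - <<'E'
from cell import robot
from h import *
o=robot.get_obs();ci=robot.camera_info("wrist");t=robot.camera_info("top")
im=cv2.imread("pics/w14.png");hsv=cv2.cvtColor(im,cv2.COLOR_BGR2HSV)
m=cv2.inRange(hsv,(95,110,100),(122,255,255));k=0*m;k[145:205,300:360]=m[145:205,300:360]
cs,_=cv2.findContours(k,cv2.RETR_EXTERNAL,cv2.CHAIN_APPROX_NONE);c=max(cs,key=cv2.contourArea);(u,v),r=cv2.minEnclosingCircle(c);print(u,v,r,cv2.boundingRect(c),"blue cap",wpt(ci,o,u,v,.11))
z=lambda u,v:(160+u/3.7,120+v/3.7)
print("red",loc(pt(t,*z(248,231),.152)),"brown",loc(pt(t,*z(210,321),.084)))
for n,p in [("rack bl",(158,250)),("rack br",(280,180))]: print(n,loc(pt(t,*z(*p),.056)))
print("w brown",loc(wpt(ci,o,455,202,.084)),"w red",loc(wpt(ci,o,516,243,.152)))
E
```

```text
328.8082275390625 176.34246826171875 16.462688446044922 (314, 161, 32, 32) blue cap [0.3869 0.2162 0.11  ]
red [-0.0428 -0.0242] brown [-0.0636  0.0339]
rack bl [0.0054 0.0426]
rack br [ 0.0028 -0.0545]
w brown [-0.0611  0.0429] w red [-0.0404 -0.0018]
```

```bash
python3 - <<'E'
from cell import robot
from h import *
t=robot.camera_info("top")
im=cv2.imread("pics/t7.png")
def P(l,z):
    u,v=proj(t,[*wld(l),z]);return int((u-160)*3.7+1.85),int((v-120)*3.7+1.85)
for z,col in ((.056,(0,0,255)),(.004,(0,255,255))):
    q=[P((x,y),z) for x,y in ((.026,-.053),(.08,-.053),(.08,.054),(.026,.054))]
    cv2.polylines(im,[np.array(q)],True,col,1)
for c,r,z,col in (((-.043,-.024),.019,.152,(0,255,0)),((-.0585,.0365),.012,.084,(0,255,0)),((-.004,.028),.028,.004,(255,0,255)),((-.043,-.024),.032,.004,(0,255,0)),((-.0585,.0365),.02,.004,(0,255,0))):
    q=[P((c[0]+r*np.cos(a),c[1]+r*np.sin(a)),z) for a in np.linspace(0,6.28,40)];cv2.polylines(im,[np.array(q)],True,col,1)
q=[P(p,.038) for p in ((-.094,-.072),(.094,-.072),(.094,.072),(-.094,.072))];cv2.polylines(im,[np.array(q)],True,(255,255,255),1)
cv2.imwrite("pics/t7o.png",cv2.resize(im[60:410,50:400],(0,0),fx=1.7,fy=1.7))
E
```

```text
(no output)
```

View pics/t7o.png

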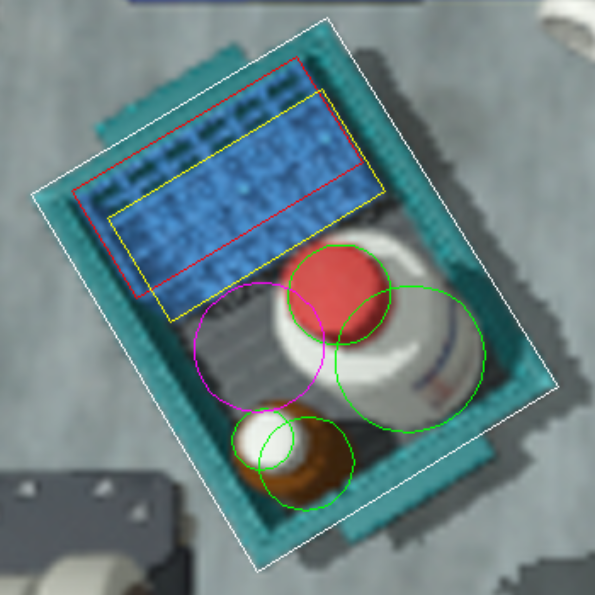

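Call:
apply_moves --series '[[[0, 0.01, 0], [-0.1, -0.038, 0], 1], [[0, 0.028, -0.02], [-0.1, -0.038, 0], 1], [[0, 0.028, -0.03], [-0.1, -0.038, 0], 1]]'

```text
clock: 28.3
tool_pos: [0.3869, 0.2128, 0.19]
orientation: [[-0.033, 0.999, -0.008], [0.999, 0.033, 0.005], [0.005, -0.008, -1.0]]
ft_force: [0.3, -1.1, -0.1]
gripper_width: 0.0918
```

Call:
apply_moves --series '[[[0, 0, 0], [0, 0, -0.14], 1], [[0, 0, -0.01], [0, 0, -0.28], 1], [[0, 0, -0.01], [0, 0, -0.42], 1], [[0, 0, -0.01], [0, 0, -0.49], 1], [[0, 0, -0.01], [0, 0, -0.49], 1]]'

```text
clock: 28.8
tool_pos: [0.388, 0.2106, 0.1811]
orientation: [[0.445, 0.896, -0.004], [0.896, -0.445, 0.006], [0.004, -0.006, -1.0]]
ft_force: [-0.9, 0.2, 0.7]
gripper_width: 0.0919
```

```bash
python3 - <<'E'
from cell import robot
from h import *
o,im,ci=snapw(robot,"w15");print(o['tool_pos'],o['joint_positions'],o['orientation'])
hsv=cv2.cvtColor(im,cv2.COLOR_BGR2HSV)
m=cv2.inRange(hsv,(95,110,100),(122,255,255));k=0*m;k[145:260,280:370]=m[145:260,280:370]
cs,_=cv2.findContours(k,cv2.RETR_EXTERNAL,cv2.CHAIN_APPROX_NONE);c=max(cs,key=cv2.contourArea);(u,v),r=cv2.minEnclosingCircle(c);print(u,v,r,cv2.boundingRect(c),"blue cap",wpt(ci,o,u,v,.11))
E
```

```text
[0.388  0.2106 0.1811] [ 0.2172 -0.1717  1.993   0.007   1.323   0.6763] [[ 0.4447  0.8957 -0.0041]
 [ 0.8957 -0.4447  0.0061]
 [ 0.0036 -0.0064 -1.    ]]
324.2039489746094 202.6916961669922 19.391754150390625 (305, 185, 39, 38) blue cap [0.3894 0.2128 0.11  ]
```

View pics/w15.png

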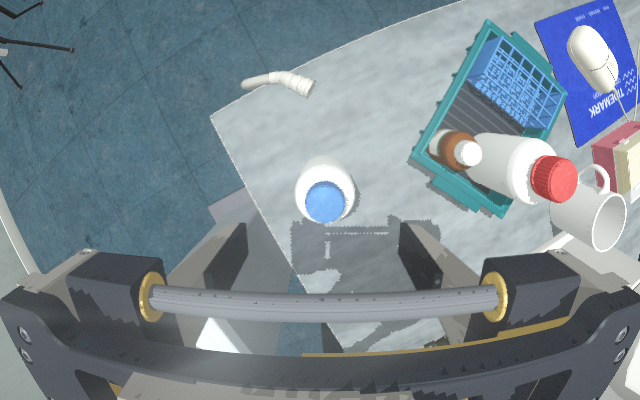

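Call:
apply_moves --series '[[[0.001, 0.002, -0.03], [-0.006, -0.004, 0], 1], [[0.001, 0.002, -0.07], [-0.006, -0.004, 0], 1], [[0.001, 0.002, -0.1], [-0.006, -0.004, 0], 0.8], [[0.001, 0.002, -0.114], [-0.006, -0.004, 0], 0.6], [[0.001, 0.002, -0.115], [-0.006, -0.004, 0], 0.6]]'

```text
clock: 29.35
tool_pos: [0.3871, 0.213, 0.0644]
orientation: [[0.442, 0.897, -0.004], [0.897, -0.442, -0.001], [-0.003, -0.003, -1.0]]
ft_force: [-0.4, -0.3, -0.4]
gripper_width: 0.0738
```

Call:
apply_moves --series '[[[0, 0, 0], [0, 0, 0], 0.1], [[0, 0, 0], [0, 0, 0], 0.1], [[0, 0, 0], [0, 0, 0], 0.1], [[0, 0, 0], [0, 0, 0], 0.1], [[0, 0, 0], [0, 0, 0], 0.1]]' --force 25

```text
clock: 29.85
tool_pos: [0.3905, 0.2145, 0.068]
orientation: [[0.442, 0.897, 0.005], [0.897, -0.442, 0.001], [0.003, 0.004, -1.0]]
ft_force: [1.4, -0.8, 4.9]
gripper_width: 0.0539
```

Call:
apply_moves --series '[[[0, 0, 0.01], [0, 0, 0], 0.1], [[0, 0, 0.05], [0, 0, 0], 0.1], [[0, 0, 0.09], [0, 0, 0], 0.1], [[0.01, 0, 0.125], [0, 0, 0], 0.1], [[0.04, 0, 0.13], [0, 0, 0], 0.1]]'

```text
clock: 30.35
tool_pos: [0.4303, 0.2153, 0.2019]
orientation: [[0.441, 0.897, 0.009], [0.897, -0.441, 0.002], [0.006, 0.007, -1.0]]
ft_force: [0.9, 0.3, -1.9]
gripper_width: 0.0538
```

Call:
apply_moves --series '[[[0.04, 0, 0], [0, 0, 0], 0.1], [[0.08, 0, 0], [0, 0, 0], 0.1], [[0.115, 0, 0], [0, 0, 0], 0.1], [[0.138, 0, 0], [0, 0, 0], 0.1], [[0.148, -0.001, 0], [0, 0, 0], 0.1]]'

```text
clock: 30.85
tool_pos: [0.578, 0.2129, 0.196]
orientation: [[0.443, 0.896, 0.0], [0.896, -0.443, -0.0], [-0.0, 0.0, -1.0]]
ft_force: [-1.0, 0.2, -2.8]
gripper_width: 0.0539
```

Call:
apply_moves --series '[[[0, 0, -0.01], [0, 0, 0], 0.1], [[0, 0, -0.03], [0, 0, 0], 0.1], [[0, 0, -0.04], [0, 0, 0], 0.1], [[0, 0, -0.04], [0, 0, 0], 0.1]]'

```text
clock: 31.25
tool_pos: [0.5743, 0.2132, 0.1541]
orientation: [[0.442, 0.897, -0.004], [0.897, -0.442, -0.001], [-0.002, -0.003, -1.0]]
ft_force: [-0.8, -0.5, -1.4]
gripper_width: 0.0534
```

```bash
python3 - <<'E'
from cell import robot
from h import *
o,im,ci=snapw(robot,"w16");print(o['tool_pos'],loc(o['tool_pos']),o['orientation'])
im=robot.snapshot("top")[:,:,::-1];cv2.imwrite("pics/t8.png",cv2.resize(im[120:280,160:320],(0,0),fx=3.7,fy=3.7,interpolation=cv2.INTER_CUBIC))
E
```

```text
[0.5743 0.2132 0.1541] [-0.0088  0.0313] [[ 0.4422  0.8969 -0.0037]
 [ 0.8969 -0.4422 -0.0009]
 [-0.0024 -0.0029 -1.    ]]
```

View pics/w16.png

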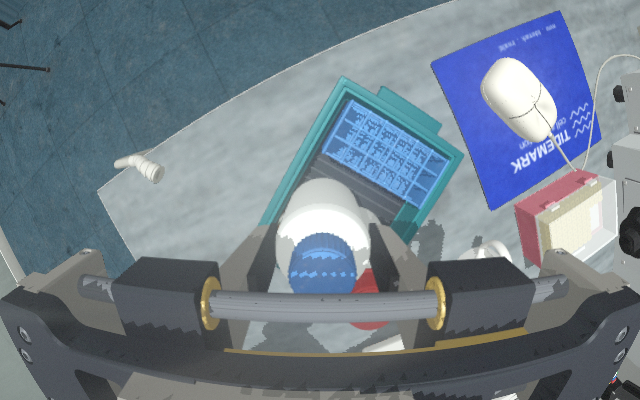

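Call:
apply_moves --series '[[[0.002, 0.0, -0.01], [0, 0, 0], 0.1], [[0.002, 0.0, -0.02], [0, 0, 0], 0.1], [[0.002, 0.0, -0.03], [0, 0, 0], 0.1], [[0.002, 0.0, -0.03], [0, 0, 0], 0.1], [[0.002, 0.0, -0.03], [0, 0, 0], 0.1]]'

```text
clock: 31.85
tool_pos: [0.5788, 0.2132, 0.1262]
orientation: [[0.443, 0.897, 0.001], [0.897, -0.443, -0.0], [0.0, 0.001, -1.0]]
ft_force: [0.3, 0.1, -2.2]
gripper_width: 0.0538
```

```bash
python3 - <<'E'
from cell import robot
from h import *
o=robot.get_obs();print(o['tool_pos'],loc(o['tool_pos']),o['orientation'][:,2],o['ft_force'])
E
```

```text
[0.5788 0.2132 0.1262] [-0.005   0.0288] [ 0.0009 -0.0002 -1.    ] [ 0.303   0.1013 -2.1725]
```

Call:
apply_moves --series '[[[0, 0, -0.008], [0, 0, 0], 0.1], [[0, 0, -0.016], [0, 0, 0], 0.1], [[0, 0, -0.024], [0, 0, 0], 0.1], [[0, 0, -0.03], [0, 0, 0], 0.1], [[0, 0, -0.032], [0, 0, 0], 0.1]]'

```text
clock: 32.35
tool_pos: [0.5784, 0.2131, 0.0934]
orientation: [[0.443, 0.897, -0.0], [0.897, -0.443, -0.0], [-0.0, 0.0, -1.0]]
ft_force: [-0.7, 0.4, -2.1]
gripper_width: 0.0535
```

Call:
apply_moves --series '[[[0, 0, -0.005], [0, 0, 0], 0.1], [[0, 0, -0.01], [0, 0, 0], 0.1], [[0, 0, -0.015], [0, 0, 0], 0.1], [[0, 0, -0.018], [0, 0, 0], 0.1], [[0, 0, -0.019], [0, 0, 0], 0.1]]'

```text
clock: 32.85
tool_pos: [0.5788, 0.2132, 0.0752]
orientation: [[0.443, 0.897, 0.001], [0.897, -0.443, -0.0], [0.0, 0.001, -1.0]]
ft_force: [-0.3, -0.4, -1.7]
gripper_width: 0.0539
```

Call:
apply_moves --series '[[[0, 0, -0.001], [0, 0, 0], 0.1], [[0, 0, -0.002], [0, 0, 0], 0.1], [[0, 0, -0.003], [0, 0, 0], 0.1], [[0, 0, -0.003], [0, 0, 0], 0.1]]'

```text
clock: 33.25
tool_pos: [0.5791, 0.2132, 0.0727]
orientation: [[0.443, 0.897, 0.002], [0.897, -0.443, -0.0], [0.001, 0.002, -1.0]]
ft_force: [-0.1, 0.2, -2.1]
gripper_width: 0.0537
```

Call:
apply_moves --series '[[[0, 0, -0.001], [0, 0, 0], 0.1], [[0, 0, -0.001], [0, 0, 0], 0.1]]'

```text
clock: 33.45
tool_pos: [0.5794, 0.2133, 0.0721]
orientation: [[0.443, 0.897, 0.002], [0.897, -0.443, 0.0], [0.001, 0.002, -1.0]]
ft_force: [-0.5, -0.4, -0.8]
gripper_width: 0.0541
```

Nearly down; one more millimetre, then release.

Call:
apply_moves --series '[[[0, 0, -0.001], [0, 0, 0], 0.1], [[0, 0, -0.001], [0, 0, 0], 0.1]]'

```text
clock: 33.65
tool_pos: [0.5796, 0.2134, 0.0721]
orientation: [[0.443, 0.897, 0.003], [0.897, -0.443, 0.0], [0.001, 0.002, -1.0]]
ft_force: [-2.9, -1.0, 5.1]
gripper_width: 0.0538
```

Call:
apply_moves --series '[[[0, 0, 0.0], [0, 0, 0], 0.4], [[0, 0, 0.0], [0, 0, 0], 0.45], [[0, 0, 0], [0, 0, 0], 0.45], [[0, 0, 0.02], [0, 0, 0], 0.45], [[0, 0, 0.06], [0, 0, 0], 0.45]]'

```text
clock: 34.15
tool_pos: [0.5762, 0.2126, 0.1274]
orientation: [[0.443, 0.897, -0.006], [0.897, -0.443, -0.001], [-0.004, -0.005, -1.0]]
ft_force: [0.0, -0.4, 1.0]
gripper_width: 0.0667
```

Call:
apply_moves --series '[[[0, 0, 0.05], [0, 0, 0], 0.45], [[0, 0, 0.09], [0, 0, 0], 0.45], [[-0.05, 0.03, 0.1], [0, 0, 0], 0.45], [[-0.1, 0.06, 0.1], [0, 0, 0], 0.45], [[-0.14, 0.09, 0.1], [0, 0, 0], 0.45]]'

```text
clock: 34.65
tool_pos: [0.4522, 0.2937, 0.2313]
orientation: [[0.444, 0.896, 0.003], [0.896, -0.444, 0.001], [0.002, 0.003, -1.0]]
ft_force: [0.2, 0.7, -0.4]
gripper_width: 0.0668
```

Call:
apply_moves --series '[[[-0.12, 0.15, 0], [0, 0, 0], 0.45], [[-0.12, 0.15, 0], [0, 0, 0], 0.45], [[-0.12, 0.15, 0], [0, 0, 0], 0.45], [[-0.12, 0.15, 0], [0, 0, 0], 0.45]]'

```text
clock: 35.05
tool_pos: [0.3314, 0.4449, 0.2308]
orientation: [[0.442, 0.897, 0.002], [0.897, -0.442, 0.0], [0.001, 0.002, -1.0]]
ft_force: [0.2, 1.0, -0.7]
gripper_width: 0.0666
```

```bash
python3 - <<'E'
from cell import robot
from h import *
o,w,ci=snapw(robot,"w17");print(o['tool_pos'],o['ft_force'],o['clock'])
raw=robot.snapshot("top")[:,:,::-1];cv2.imwrite("pics/t9full.png",raw);im=cv2.resize(raw[120:240,160:280],(0,0),fx=5,fy=5,interpolation=cv2.INTER_CUBIC);cv2.imwrite("pics/t9.png",im)
s=robot.snapshot("scene")[:,:,::-1];cv2.imwrite("pics/s9.png",cv2.resize(s[150:270,170:320],(0,0),fx=5,fy=5,interpolation=cv2.INTER_CUBIC))
E
```

```text
[0.3314 0.4449 0.2308] [ 0.2137  0.9596 -0.6519] 35.05
```

View pics/t9.png

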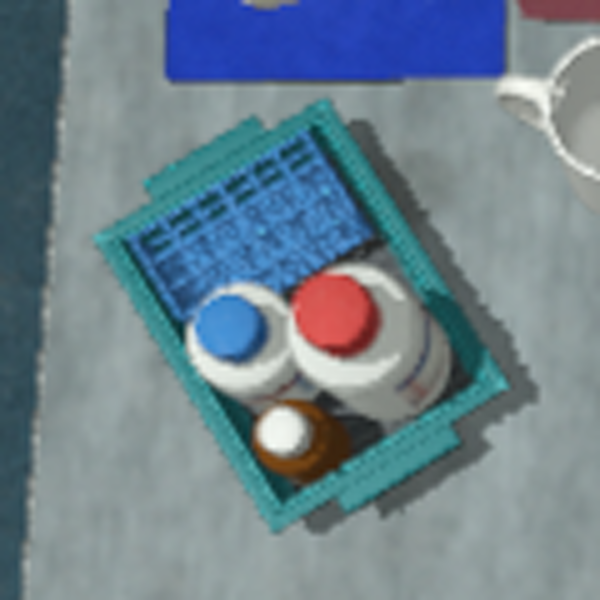

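View pics/s9.png

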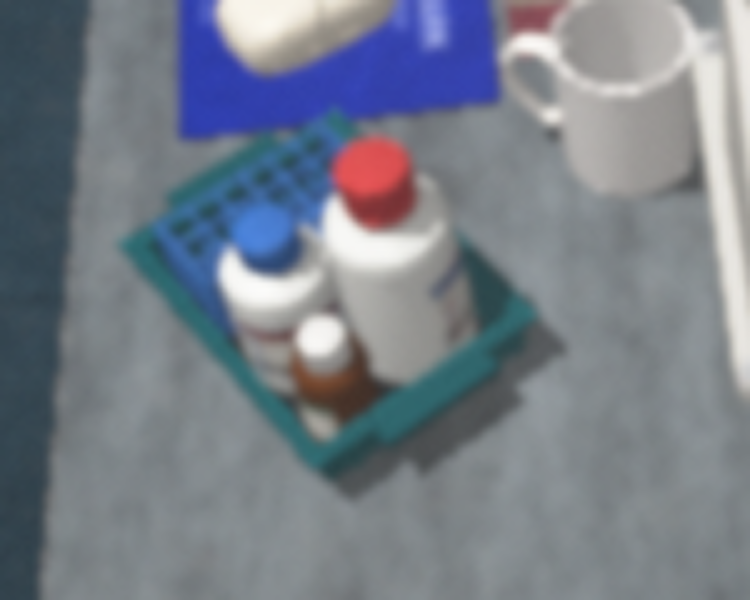

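View pics/t9full.png

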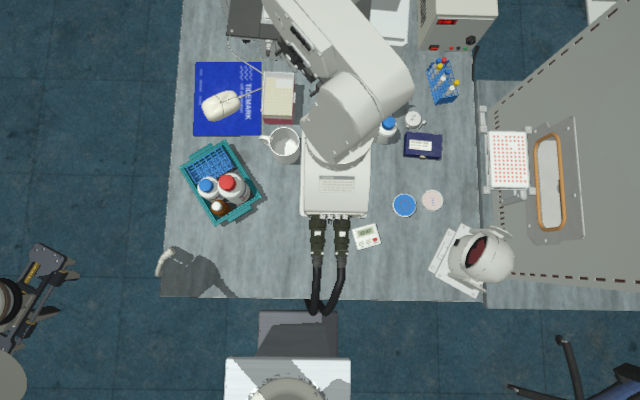

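View pics/w17.png

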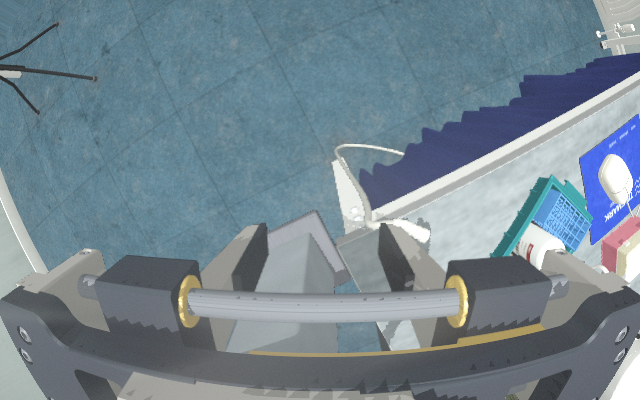

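All four items stand in the tray and the bystanders look unmoved. One last numeric check of the cap positions and bystanders.

```bash
python3 - <<'E'
from cell import robot
from h import *
t=robot.camera_info("top");s=robot.camera_info("scene")
def tri(a,b):
    c1,d1=ray(t,*a);c2,d2=ray(s,*b);k=np.linalg.lstsq(np.stack([d1,-d2],1),c2-c1,rcond=None)[0]
    p=c1+k[0]*d1;q=c2+k[1]*d2;return (p+q)/2,np.linalg.norm(p-q)
T=lambda u,v:(160+u/5,120+v/5);S=lambda u,v:(170+u/5,150+v/5)
for n,a,b in [("blue",(230,328),(270,230)),("red",(336,313),(373,168)),("brown",(281,431),(325,338))]:
    p,e=tri(T(*a),S(*b));print(n,loc(p),p[2],e)
a=cv2.imread("pics/top0.png").astype(int);b=cv2.imread("pics/t9full.png").astype(int)
for n,(x0,y0,x1,y1) in dict(mug=(258,125,300,165),roll=(390,192,418,218),petri=(422,190,444,211),timer=(350,222,382,250),slide=(402,130,443,160),spare=(376,116,400,142)).items():
    print(n,"mean diff",np.abs(a[y0:y1,x0:x1]-b[y0:y1,x0:x1]).mean())
E
```

```text
blue [-0.0122  0.0256] 0.11586201096759996 0.0002549937019673862
red [-0.0427 -0.0233] 0.15341294753951823 0.003033464179194829
brown [-0.0621  0.034 ] 0.08444737766190641 0.0009064185606780776
mug mean diff 0.3882936507936508
roll mean diff 0.3901098901098901
petri mean diff 0.2828282828282828
timer mean diff 0.49962797619047616
slide mean diff 0.8265582655826558
spare mean diff 1.1495726495726495
```

Bystanders haven't changed. The blue cap measures about 6 mm off where I set it, so I'll look from above for a tilt.

Call:
apply_moves --series '[[[0.04, -0.04, 0.03], [0, 0, 0], 0.45], [[0.07, -0.08, 0.06], [0, 0, 0], 0.45], [[0.1, -0.12, 0.1], [0, 0, 0], 0.45], [[0.12, -0.16, 0.12], [0, 0, 0], 0.45], [[0.14, -0.2, 0.12], [0, 0, 0], 0.45]]'

```text
clock: 35.7
tool_pos: [0.4632, 0.2635, 0.3478]
orientation: [[0.444, 0.896, 0.006], [0.896, -0.444, 0.001], [0.004, 0.005, -1.0]]
ft_force: [0.8, -0.0, 0.2]
gripper_width: 0.0667
```

Call:
apply_moves --series '[[[0.08, -0.14, 0], [0, 0, 0], 0.45], [[0.08, -0.14, 0], [0, 0, 0], 0.45], [[0.08, -0.14, 0], [0, 0, 0], 0.45], [[0.08, -0.14, 0], [0, 0, 0], 0.45], [[0.08, -0.14, 0], [0, 0, 0], 0.45]]'

```text
clock: 36.2
tool_pos: [0.5417, 0.1232, 0.3443]
orientation: [[0.447, 0.895, 0.001], [0.895, -0.447, -0.0], [0.0, 0.001, -1.0]]
ft_force: [0.4, 1.1, 0.4]
gripper_width: 0.0669
```

```bash
python3 - <<'E'
from cell import robot
from h import *
o,im,ci=snapw(robot,"w18");print(o['tool_pos'],o['orientation'][:,2])
def draw(l,r,z,col):
    q=[wproj(ci,o,[*wld((l[0]+r*np.cos(a),l[1]+r*np.sin(a))),z]) for a in np.linspace(0,6.28,50)]
    cv2.polylines(big,[((np.array(q)-[u0,v0]+.5)*4).astype(int)],True,col,1)
c=wproj(ci,o,[*TC,.06]);u0,v0=int(c[0])-80,max(0,int(c[1])-70);print(c)
big=cv2.resize(im[v0:v0+140,u0:u0+160],(0,0),fx=4,fy=4,interpolation=cv2.INTER_CUBIC);cv2.imwrite("pics/w18z.png",big.copy())
for l,R,hb,r,hc in (((-.0065,.028),.028,.092,.017,.114),((-.043,-.024),.032,.13,.019,.152),((-.0585,.0365),.02,.062,.012,.084)):
    draw(l,R,hb-.008,(0,255,0));draw(l,r,hc,(0,255,255))
cv2.imwrite("pics/w18o.png",big)
E
```

```text
[0.5417 0.1232 0.3443] [ 0.001  -0.0003 -1.    ]
(np.float64(336.9606906419005), np.float64(105.49528420351065))
```

View pics/w18o.png

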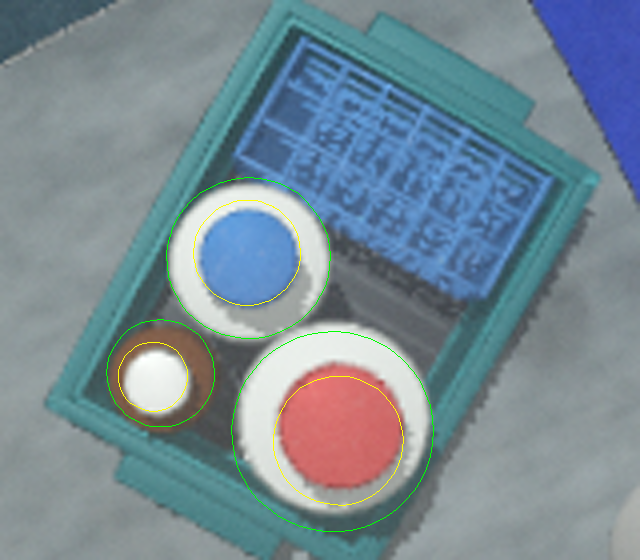

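View pics/w18z.png

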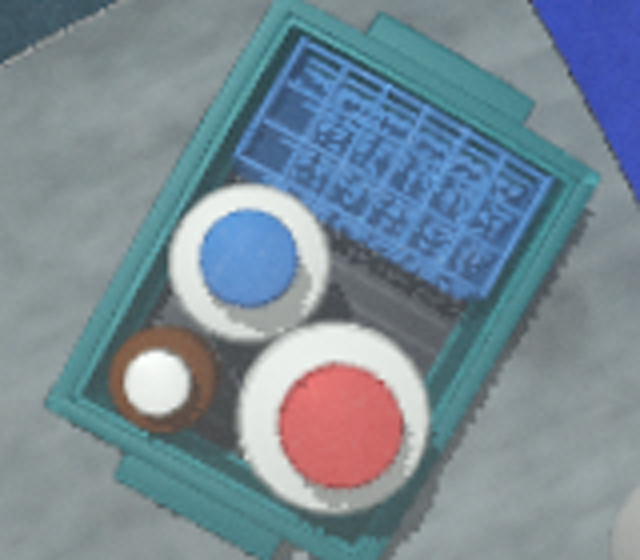

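From above, the caps sit where upright bottles should show them: blue at (248,258), red at (341,426), brown at (158,382) in the zoom. Nothing is leaning, so I'm handing in.

```bash
python3 -c "
from cell import robot
print(robot.get_obs()['clock']);robot.close_job()"
```

```text
36.25
the job is handed in; nothing more can be done
```

All four kit items are in the tray, standing upright on its floor, and I handed the job in at 36.25 s. The rack is against the far end wall and the red and brown bottles went straight in. I stood the tipped blue bottle up on the bench, regripped it and set it in last.

**Checks:**
- **Set-down:** the highest wrist force I read while lowering items was about 13 N, when the blue bottle touched the bench. Going into the tray it stayed near 5 N.
- **Final views:** cap heights measured 116, 153 and 84 mm for blue, red and brown (expected 114, 152 and 84). In the last wrist view the caps line up with upright bottles.
- **Bystanders:** before-and-after top pictures show no visible change in any of them.
- **Robot:** clear of everything at hand-in.

**Disagreements:** hand-picked pixels put the blue cap about 6 mm and the brown cap about 4 mm from where I set them. They also put the blue and red caps 58 mm apart, when the bodies need 60. In the wrist view the blue and brown bottles were within about 2 mm of plan and red about 3 mm off. Blue and red are almost touching but not leaning, so I put the differences down to pixel picking.

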